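Put the serviced chromatograph parts away in their trays

ROBOT

A 7-joint arm with a two-finger parallel gripper is mounted at the origin on the work surface. World frame = base frame: x ahead of the robot, y to its left, z up, the work surface at z = 0. Lengths are in m, angles in rad, forces in N, time in s.
With the tool pointing down it reaches from about 0.4 to 0.925 m from the base axis. Payload 4.1 kg.
Tool frame: the origin (TCP) lies midway between the tips of the shut fingers; the grasp point (between the pads) lies 19 mm behind it; z points along the fingers, y is the line along which they close (so a half turn about z gives the same grasp; the last joint's range is limited). The gripper opens to 85 mm and grips with 20 to 120 N. Pads are 22 mm wide; open, the fingers measure 114 mm over their backs; the gripper's body (76 mm by 85 mm) begins 54 mm behind the grasp point. The pads swing forward as they close: fully open they stand 13 mm farther back than shut.
Start: joints at [-1.289, 0.398, 0.045, 1.537, -0.019, 1.207, -0.051], TCP at [0.242, 0.603, 0.231] pointing down, gripper open.
Joint ranges: [-2.82, 2.82], [-0.49, 2.23], [-1.37, 1.46], [0, 2.46], [-1.36, 4.5], [0.23, 2], [-2.94, 2.94]. Speed limits (rad/s): [2.57, 2.57, 3.14, 3.14, 3.14, 3.14, 3.14].

INTERFACE

Orientations are given as a unit quaternion [w, x, y, z].
In Python, from bench import arm, optics, order gives the robot as it stands.
- The arm moves only by the tool play_rows, never from a script. Its argument "deltas" is a list of rows, each an object with "slide": the shift along the tool's x, y, z in m, a list of three; "rot": the turn, a rotation vector about the tool's x, y, z in rad, a list of three; "hand": the finger opening in m, from 0 to 0.0854. A call has exactly 5 rows; each row shifts and turns the commanded pose from where the row before left it, along the tool's axes as they then stand; what a row does not reach is not made up. A row lasts 1/10 s, in which the tool goes at most 50 mm and 8.59 degrees, less where a joint would pass 70% of its speed; a pose out of reach is approached as far as the arm can. A call with a gripper value outside its range is refused whole. The fingers move at their own pace and stop on an object; the grip force is fixed at half the most. Time passes only in rows, so rows that do not move let the fingers close, or fill a call up. It gives the time, the measured TCP pose, the force, the opening and the grip force at its end, in the units of the state.
- arm.get_state(): the state, without advancing time (a new reading comes with each control period).
- optics.capture(name): name is "scene" or "side" or "wrist"; returns a dict with "img" (420x560x3 uint8, red, green, blue), "camera_matrix" (3x3 intrinsics, pixels), "k1" (the pictures are not rectified: a ray, as slopes to the right and down, at radius r is drawn at 1 + k1 r^2 times it, then the intrinsics apply), "xyz" and "attitude" of the camera in the world; the wrist camera has in their place "tool_from_camera" (4x4, takes a point from camera to tool coordinates, whose origin is the TCP and whose axes are the flange's). Camera axes: x right, y up, looking along -z (the intrinsics and any distortion apply to the point x, -y, -z); pixel columns grow to the right and rows downward; lengths in m; the calibration is good to about 2 mm. A picture is of the moment at which its call begins: read the wrist's pose just before it. There is no depth.
- order.hand_in(): hands the job in; it is judged then, once.
The state is a dict: "t": time; "q": joint angles; "dq": joint speeds; "effort": joint torques, N m; "tool_pos": TCP position; "eef_rot": TCP orientation; "contact_force": force on the tool from outside, world axes, zero at the start; "ft_torque": the same for the moment, N m; "grip_width": finger opening in m; "finger_force": force on a finger pad.
Only numpy, scipy, OpenCV 4.12 (cv2) and the standard library are available. Lean on these libraries where they do the work, as an engineer would, in place of code of your own. Each camera call takes 0.05 s, during which the arm holds its last target. There are 200 camera calls.

TASK

Four parts of the liquid chromatograph have been serviced and lie about the bench: put each one, the long column, the short column, the round pump head and the rectangular flow cell, into the tray made for it, lying flat on the tray's floor inside the rim, the way round that the white silhouette shows (end for end does not matter), the pump head and the flow cell upright. Set the parts down, do not let them fall, and leave the mouse and the jar where they are.

Things in the scene. Friction and masses are not known exactly. Their poses are not given: they have to be found in the camera images.
- long_column: Long steel chromatography column lying on the bench: a round tube 18 mm across with a hexagonal nut (24 mm across flats, 14 mm long) at each end, 125 mm long overall, about 0.2 kg. Both ends alike. Origin: on the tube's axis at mid-length, 12 mm above what it lies on. x runs along the tube (y and z turn if it rolls).
- short_column: Short steel column, same tube (18 mm) and same end nuts (24 mm across flats, 14 mm long) as the long one but 70 mm long overall, about 0.13 kg. Both ends alike. Origin: on the tube's axis at mid-length, 12 mm above what it lies on. x runs along the tube.
- pump_head: Round steel pump head standing on its flat face: a disc 56 mm in diameter and 30 mm high with a round boss on top 30 mm in diameter and 18 mm high (48 mm in all), about 0.4 kg. Origin: centre of its underside, z up.
- flow_cell: Rectangular aluminium detector flow cell, 58 mm (x) by 46 mm (y) by 34 mm high, with a dark round window in its top, about 0.22 kg. Origin: centre of its underside, z up.
- long_tray: Tray of the long column. Low open tray fixed to the bench: black floor 3 mm thick, grey rim 9 mm high over the bench and 4 mm thick, 8 mm wider than its part on every side. A white silhouette of the part is on the floor. Inside 141 mm (x) by 40 mm (y). Origin: centre of its underside on the bench, z up, x along its long side.
- short_tray: Tray of the short column. Low open tray fixed to the bench: black floor 3 mm thick, grey rim 9 mm high over the bench and 4 mm thick, 8 mm wider than its part on every side. A white silhouette of the part is on the floor. Inside 86 mm (x) by 40 mm (y). Origin: centre of its underside on the bench, z up, x along its long side.
- round_tray: Round tray of the pump head. Low open tray fixed to the bench: black floor 3 mm thick, grey rim 9 mm high over the bench and 4 mm thick, 8 mm wider than its part on every side. A white silhouette of the part is on the floor. Inside 72 mm in diameter. Origin: centre of its underside on the bench, z up.
- cell_tray: Tray of the flow cell. Low open tray fixed to the bench: black floor 3 mm thick, grey rim 9 mm high over the bench and 4 mm thick, 8 mm wider than its part on every side. A white silhouette of the part is on the floor. Inside 74 mm (x) by 62 mm (y). Origin: centre of its underside on the bench, z up, x along its long side.
- mouse: Black computer mouse, 100 by 58 mm, 32 mm high, beyond the work on the robot's left; bystander. Origin: centre of its underside.
- jar: Small amber glass jar, 52 mm in diameter, 75 mm high, beyond the work on the robot's right; bystander. Origin: centre of its underside.
Things that resemble listed ones, but are neither listed nor needed, are in the scene too. What is shaped like the short_column but turquoise is not meant. Leave any green look-alike of the pump_head alone.

How it is judged:
At the end, for the whole second after the job is handed in: Each part at rest in its own tray: origin within 12 mm of the tray centre from above, at most 2 mm above its height when flat on the tray floor; columns and flow cell within 0.35 rad of the tray's long side, either way round; pump head and flow cell upright within 0.1 rad (horizontal distance between long_column and long_tray below 0.012 m and z of long_column in the frame of long_tray below 0.017 m and linear speed of each of long_column, short_column, pump_head, flow_cell below 0.01 m/s and angle between the x axis of long_column and the x axis of long_tray, either way round below 0.35 rad and horizontal distance between short_column and short_tray below 0.012 m and z of short_column in the frame of short_tray below 0.017 m and angle between the x axis of short_column and the x axis of short_tray, either way round below 0.35 rad and horizontal distance between pump_head and round_tray below 0.012 m and z of pump_head in the frame of round_tray below 0.005 m and angle between each of pump_head, flow_cell's own z axis and vertical below 0.1 rad and horizontal distance between flow_cell and cell_tray below 0.012 m and z of flow_cell in the frame of cell_tray below 0.005 m and angle between the x axis of flow_cell and the x axis of cell_tray, either way round below 0.35 rad); the robot touches nothing.
It fails at once if the long column is let fall: it is in the air, underside about 40 mm or more above the bench, with nothing touching it (height (world z) of long_column above 0.052 m and contact force between anything else and long_column below 0.05 N).
It fails at once if the short column is let fall: it is in the air, underside about 40 mm or more above the bench, with nothing touching it (height (world z) of short_column above 0.052 m and contact force between anything else and short_column below 0.05 N).
It fails at once if the pump head is let fall: it is in the air, underside about 40 mm or more above the bench, with nothing touching it (height (world z) of pump_head above 0.04 m and contact force between anything else and pump_head below 0.05 N).
It fails at once if the flow cell is let fall: it is in the air, underside about 40 mm or more above the bench, with nothing touching it (height (world z) of flow_cell above 0.04 m and contact force between anything else and flow_cell below 0.05 N).
It fails at once if the mouse or the jar is moved more than 20 mm (distance of any of mouse, jar from where it was at the start of the episode above 0.02 m).
It also fails if it takes over 106 s, if anything falls off the work surface, if the arm or the gripper's body presses on something with over 40 N, if the wrist force passes 120 N, or if a joint passes its speed limit or range.

## Working session

There is one attempt and no reset: what is moved stays moved. The work goes in short steps, Python scripts to look and compute and a tool call to move; the robot and the scene stay as the last step left them, time stands still between calls to the robot, and variables do not carry over. Pictures are saved under pics/ and viewed, at most 17 in all, crops included, and the job is handed in when it is done.

Besides the shell and the picture viewer there is one more tool, called after "Emit:" as a command line: name --argument value ..., lists and objects as JSON in quotes. play_rows: Moves the arm, as the interface text tells. Its arguments: {"type":"object","properties":{"deltas":{"type":"array","items":{"type":"object","properties":{"slide":{"type":"array","items":{"type":"number"}},"rot":{"type":"array","items":{"type":"number"}},"hand":{"type":"number"}}}}},"required":["deltas"]}

```bash
mkdir -p pics; ls; cat > h.py <<'E'
import numpy as np, cv2
from scipy.spatial.transform import Rotation as R
from bench import arm, optics, order
def quat(q): return R.from_quat([q[1],q[2],q[3],q[0]])
def shot(n):
    s=arm.get_state(); d=optics.capture(n)
    if 'xyz' in d:
        a=np.array(d['attitude'],float)
        d['R']=a if a.shape==(3,3) else quat(a).as_matrix(); d['C']=np.array(d['xyz'])
    else:
        T=np.array(d['tool_from_camera']); Rt=quat(s['eef_rot']).as_matrix()
        d['R']=Rt@T[:3,:3]; d['C']=np.array(s['tool_pos'])+Rt@T[:3,3]
    return d
def save(d,f): cv2.imwrite('pics/'+f,d['img'][:,:,::-1])
def ray(d,p):
    K=np.array(d['camera_matrix'],float); k=d['k1']
    v=np.array([(p[0]-K[0,2])/K[0,0],(p[1]-K[1,2])/K[1,1]]); u=v.copy()
    for _ in range(20): u=v/(1+k*(u@u))
    w=d['R']@np.array([u[0],-u[1],-1.]); return w/np.linalg.norm(w)
def plane(d,p,z):
    w=ray(d,p); return d['C']+w*(z-d['C'][2])/w[2]
def tri(d1,p1,d2,p2):
    a,b=ray(d1,p1),ray(d2,p2); A=np.c_[a,-b]
    s=np.linalg.lstsq(A,d2['C']-d1['C'],rcond=None)[0]
    x,y=d1['C']+s[0]*a,d2['C']+s[1]*b
    return (x+y)/2,np.linalg.norm(x-y)
def proj(d,X):
    c=d['R'].T@(np.array(X)-d['C']); u=np.array([c[0],-c[1]])/-c[2]
    u=u*(1+d['k1']*(u@u)); K=np.array(d['camera_matrix']); return K[0,0]*u[0]+K[0,2],K[1,1]*u[1]+K[1,2]
E
python3 - <<'E'
from h import *
for n in ['scene','side','wrist']:
    d=shot(n); save(d,n+'0.png'); print(n,d['C'],d['k1'],np.array(d['camera_matrix']).tolist(),d['R'].round(3).tolist())
print(arm.get_state())
E
```

```text
pics
scene [ 1.1010186  -0.23184424  0.73219863] -0.01773391474414912 [[406.2598448763327, 0.0, 282.8013898787523], [0.0, 406.2598448763327, 210.09081123918264], [0.0, 0.0, 1.0]] [[0.392, -0.715, 0.578], [0.92, 0.292, -0.263], [0.019, 0.635, 0.773]]
side [ 0.16198132 -0.78200649  0.92347332] -0.05911688151995881 [[488.1287345189975, 0.0, 286.6519417523939], [0.0, 488.1287345189975, 211.42200143418052], [0.0, 0.0, 1.0]] [[0.891, 0.305, -0.336], [-0.453, 0.632, -0.628], [0.021, 0.712, 0.702]]
wrist [0.1662622  0.63312323 0.37406017] -0.005814885320908419 [[337.8417474215371, 0.0, 283.18842361296157], [0.0, 337.8417474215371, 212.82891963878043], [0.0, 0.0, 1.0]] [[0.372, -0.88, -0.297], [0.928, 0.352, 0.12], [-0.001, -0.32, 0.947]]
{'t': 0.15, 'q': array([-1.28896938,  0.39903237,  0.04504399,  1.53757929, -0.01871841,
        1.206901  , -0.05072502]), 'dq': array([-1.56350567e-04, -2.18182146e-03, -5.43509456e-05, -3.89428843e-03,
       -7.09073566e-04, -2.62672283e-03,  6.45493321e-04]), 'effort': array([ 2.21440081e-03, -4.75561881e+01,  1.36701554e+00, -2.54515618e+01,
        1.18010351e-02,  6.51988870e-03, -1.31914469e-06]), 'tool_pos': array([0.24138898, 0.60299965, 0.23050058]), 'eef_rot': array([-9.77244960e-05,  1.89227335e-01,  9.81933019e-01, -7.42756718e-04]), 'contact_force': array([-0.09817541,  1.06401357, -0.23657023]), 'ft_torque': array([0.00702229, 0.06615002, 0.01523098]), 'finger_force': 0.0, 'grip_width': 0.08570446435288097}
```

View pics/scene0.png

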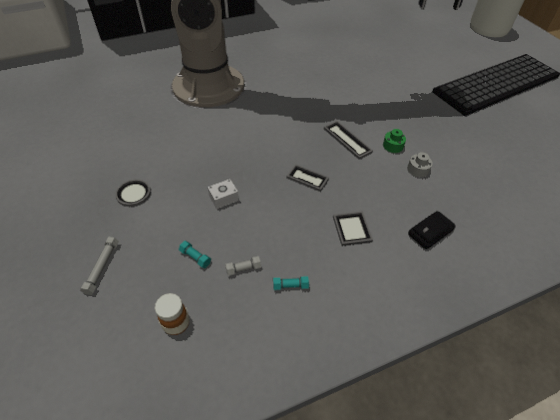

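View pics/side0.png

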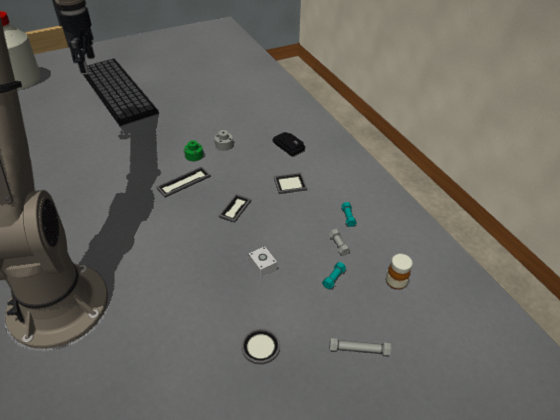

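Scene shows the long column at (100,265), the short grey column at (244,267), the flow cell at (223,193) and the grey pump head at (421,164). The trays are at long (348,140), short (308,178), round (133,193) and cell (352,229), with the mouse at (432,229) and the jar at (172,314).

Look-alikes: turquoise columns at scene (195,254) and (291,284), and the green pump head at (396,140). I choose the grey ones. In the side view they are short column (340,242), long column (360,347), flow cell (263,260) and pump head (224,140).

```bash
cat > m.py <<'E'
from h import *
def seg(d,box,thr,hi=300):
    x0,y0,x1,y1=box; im=d['img'][y0:y1,x0:x1].astype(int)
    sat=im.max(2)-im.min(2); m=((im.min(2)>thr)&(sat<45)).astype(np.uint8)
    n,l,s,c=cv2.connectedComponentsWithStats(m)
    i=1+np.argmax(s[1:,4]); mm=(l==i).astype(np.uint8)
    cnt=max(cv2.findContours(mm,cv2.RETR_EXTERNAL,cv2.CHAIN_APPROX_NONE)[0],key=cv2.contourArea)
    mo=cv2.moments(cnt); off=np.array([x0,y0])
    return np.array([mo['m10'],mo['m01']])/mo['m00']+off, cnt[:,0]+off, cv2.boxPoints(cv2.minAreaRect(cnt))+off
E
python3 - <<'E'
from m import *
S,D=shot('scene'),shot('side')
B={'long_tray':((325,122,372,158),(158,168,211,196),150),'short_tray':((288,166,330,190),(222,195,250,222),150),
'round_tray':((116,180,152,206),(243,330,280,362),150),'cell_tray':((335,214,370,244),(276,174,304,193),150),
'long':((78,234,122,296),(325,334,396,360),105),'short':((222,254,266,278),(328,226,352,258),105),
'pump':((407,150,436,178),(212,128,236,152),105),'cell':((205,178,242,208),(246,244,280,274),105)}
print('bench',S['img'][240,60],S['img'][300,240])
for k,(b1,b2,t) in B.items():
    c1,n1,r1=seg(S,b1,t); c2,n2,r2=seg(D,b2,t); X,e=tri(S,c1,D,c2)
    out=[]
    for d,n in((S,n1),(D,n2)):
        z=.003 if 'tray' in k else (.012 if k in('long','short') else .034)
        P=np.array([plane(d,p,z)[:2] for p in n]).astype(np.float32)
        (cx,cy),(w,h),a=cv2.minAreaRect(P); out+=[np.round([cx,cy,w,h],3).tolist(),round(a,1)]
    print(k,'tri',X.round(4),'gap',round(e,4),out)
# close crop of parts
t=[]
for d,c in((S,(100,265)),(S,(244,267)),(S,(421,164)),(S,(223,193)),(D,(360,340)),(D,(340,242)),(D,(224,140)),(D,(263,260))):
    x,y=c; x=max(x,36); t.append(cv2.resize(d['img'][y-36:y+36,x-36:x+36],(200,200),interpolation=cv2.INTER_CUBIC))
cv2.imwrite('pics/crop1.png',np.vstack([np.hstack(t[:4]),np.hstack(t[4:])])[:,:,::-1])
E
```

```text
bench [100 100  98] [105 105 103]
long_tray tri [0.392  0.2789 0.002 ] gap 0.0023 [[0.391, 0.276, 0.12, 0.019], 12.4, [0.393, 0.279, 0.122, 0.021], 11.7]
short_tray tri [0.4816 0.1145 0.0028] gap 0.0006 [[0.481, 0.114, 0.066, 0.019], 38.4, [0.482, 0.117, 0.067, 0.022], 40.1]
round_tray tri [ 0.3698 -0.2946  0.0033] gap 0.0016 [[0.369, -0.295, 0.052, 0.048], 67.8, [0.37, -0.293, 0.052, 0.053], 63.9]
cell_tray tri [0.6625 0.14   0.0037] gap 0.0011 [[0.662, 0.14, 0.043, 0.053], 76.2, [0.663, 0.141, 0.043, 0.055], 75.9]
long tri [ 0.5678 -0.3966  0.0314] gap 0.0164 [[0.546, -0.393, 0.012, 0.087], 57.6, [0.575, -0.387, 0.052, 0.118], 54.3]
short tri [ 0.666  -0.1218  0.0159] gap 0.0024 [[0.663, -0.12, 0.033, 0.014], 84.0, [0.67, -0.119, 0.108, 0.06], 59.6]
pump tri [0.5598 0.3877 0.0393] gap 0.001 [[0.562, 0.39, 0.054, 0.059], 6.6, [0.555, 0.378, 0.122, 0.072], 67.4]
cell tri [ 0.4725 -0.1008  0.0401] gap 0.001 [[0.466, -0.099, 0.048, 0.059], 5.3, [0.479, -0.098, 0.082, 0.08], 89.3]
```

View pics/crop1.png

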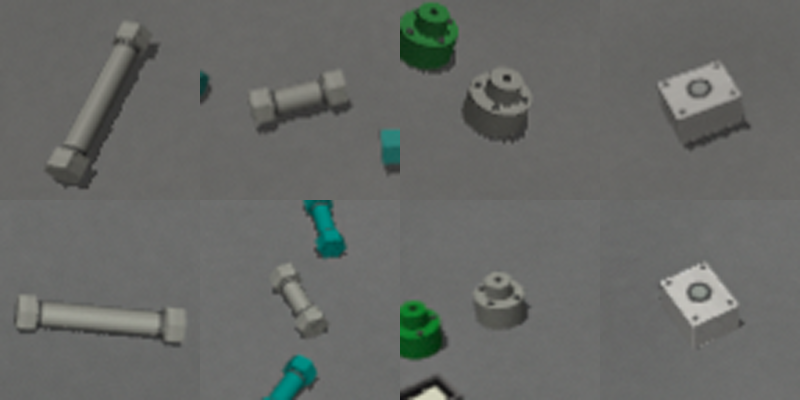

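The crop confirms the choice: plain steel long and short columns, a grey pump head (the green one beside it is not meant) and an aluminium flow cell. Next I triangulate nuts, boss, window and corners from the crop's pixels.

```bash
python3 - <<'E'
from m import *
S,D=shot('scene'),shot('side')
f=72/200
def P(o,c): return np.array(o)+np.array(c)*f-0.3
L=[('longA',(64,229),(132,41),(324,304),(27,113)),('longB',(64,229),(70,164),(324,304),(175,126)),
('shA',(208,231),(63,106),(304,206),(112,121)),('shB',(208,231),(134,89),(304,206),(86,79)),
('boss',(385,128),(110,74),(188,104),(97,77)),('win',(187,157),(99,88),(227,224),(100,92)),
('c1',(187,157),(58,92),(227,224),(95,120)),('c2',(187,157),(118,62),(227,224),(60,82)),('c3',(187,157),(142,94),(227,224),(102,62)),('c4',(187,157),(82,116),(227,224),(138,100))]
for n,o,c,o2,c2 in L:
    X,e=tri(S,P(o,c),D,P(o2,c2)); print(n,X.round(4),round(e,4))
for c in((58,92),(118,62),(142,94),(82,116)): print(plane(S,P((187,157),c),.034).round(4))
for c in((60,82),(102,62),(138,100),(95,120)): print('D',plane(D,P((227,224),c),.034).round(4))
E
```

```text
longA [ 0.507  -0.3625  0.0107] 0.0006
longB [ 0.6003 -0.4205  0.0114] 0.0036
shA [ 0.6652 -0.1475  0.0129] 0.0001
shB [ 0.6708 -0.0937  0.0125] 0.0009
boss [0.5605 0.393  0.052 ] 0.0007
win [ 0.4665 -0.0989  0.0352] 0.0003
c1 [ 0.4518 -0.1275  0.0323] 0.009
c2 [ 0.4412 -0.0734  0.0332] 0.0024
c3 [ 0.4835 -0.0669  0.0323] 0.0011
c4 [ 0.4915 -0.1213  0.0358] 0.0001
[ 0.457  -0.1317  0.034 ]
[ 0.443  -0.0747  0.034 ]
[ 0.4854 -0.0678  0.034 ]
[ 0.4899 -0.1211  0.034 ]
D [ 0.4407 -0.0726  0.034 ]
D [ 0.4828 -0.0677  0.034 ]
D [ 0.4922 -0.1199  0.034 ]
D [ 0.4502 -0.1237  0.034 ]
```

Emit:
play_rows --deltas '[{"slide": [-0.037, -0.008, 0.013], "rot": [0, 0, 0], "hand": 0.055}, {"slide": [-0.037, -0.008, 0.013], "rot": [0, 0, 0], "hand": 0.055}, {"slide": [-0.037, -0.008, 0.013], "rot": [0, 0, 0], "hand": 0.055}, {"slide": [-0.037, -0.008, 0.013], "rot": [0, 0, 0], "hand": 0.055}, {"slide": [-0.037, -0.008, 0.013], "rot": [0, 0, 0], "hand": 0.055}]'

```text
t: 0.85
tool_pos: [0.3996, 0.4967, 0.166]
eef_rot: [0.0, 0.189, 0.982, 0.0]
contact_force: [0.4, -0.4, -0.5]
grip_width: 0.0548
finger_force: 0.0
```

Emit:
play_rows --deltas '[{"slide": [-0.037, -0.008, 0.013], "rot": [0, 0, 0], "hand": 0.055}, {"slide": [-0.037, -0.008, 0.013], "rot": [0, 0, 0], "hand": 0.055}, {"slide": [-0.037, -0.008, 0.013], "rot": [0, 0, 0], "hand": 0.055}, {"slide": [-0.037, -0.008, 0.013], "rot": [0, 0, 0], "hand": 0.055}, {"slide": [0, 0, 0], "rot": [0, 0, 0], "hand": 0.055}]'

```text
t: 1.35
tool_pos: [0.5293, 0.4054, 0.1123]
eef_rot: [0.001, 0.194, 0.981, -0.003]
contact_force: [0.9, -1.8, -0.4]
grip_width: 0.0553
finger_force: 0.0
```

```bash
cat >> m.py <<'E'
def yawy():
    s=arm.get_state(); M=quat(s['eef_rot']).as_matrix(); return np.degrees(np.arctan2(M[1,1],M[0,1]))
def to(x,y,z,psi=None):
    "remaining move in tool axes; tool yaw about its z in rad (world yaw psi of tool y)"
    s=arm.get_state(); M=quat(s['eef_rot']).as_matrix(); d=M.T@(np.array([x,y,z])-s['tool_pos'])
    print('t',round(s['t'],2),'pos',s['tool_pos'].round(4),'yaw',round(yawy(),1),'tilt',np.degrees(np.arccos(-M[2,2])).round(2),'grip',round(s['grip_width'],4),'slide now',d.round(4))
    if psi is not None:
        dw=(psi-yawy()+180)%360-180; Q=M@R.from_rotvec([0,0,-np.radians(dw)]).as_matrix()
        print('rot',round(-np.radians(dw),3),'slide after rot',(Q.T@(np.array([x,y,z])-s['tool_pos'])).round(4))
E
python3 - <<'E'
from m import *
to(.5605,.393,.033)
d=shot('wrist'); save(d,'w1.png'); print(proj(d,(.5605,.393,.048)))
E
```

```text
t 1.35 pos [0.5293 0.4054 0.1123] yaw 67.6 tilt 0.37 grip 0.0553 slide now [-0.0333  0.0009  0.0794]
(np.float64(284.30433901254605), np.float64(273.059553134189))
```

View pics/w1.png

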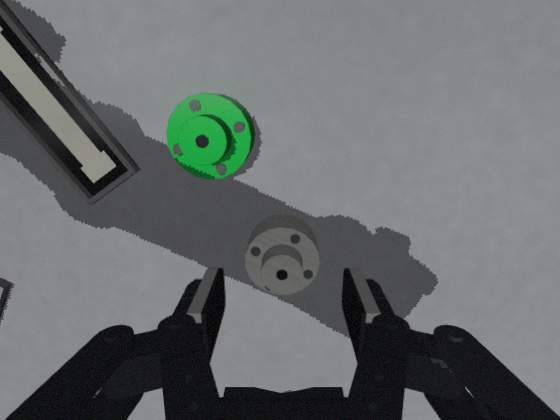

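The wrist view shows the grey boss hole at (282,272) against a predicted (284,273), so the position is good to about 1 mm. The green look-alike at (205,140) is clear of the fingers.

Emit:
play_rows --deltas '[{"slide": [-0.033, 0, 0], "rot": [0, 0, 0], "hand": 0.055}, {"slide": [0, 0, 0.025], "rot": [0, 0, 0], "hand": 0.055}, {"slide": [0, 0, 0.025], "rot": [0, 0, 0], "hand": 0.055}, {"slide": [0, 0, 0.02], "rot": [0, 0, 0], "hand": 0.055}, {"slide": [0, 0, 0], "rot": [0, 0, 0], "hand": 0.055}]'

```text
t: 1.9
tool_pos: [0.5513, 0.4007, 0.0413]
eef_rot: [-0.002, 0.188, 0.982, -0.002]
contact_force: [-0.8, -0.2, 0.0]
grip_width: 0.0547
finger_force: 0.0
```

```bash
python3 - <<'E'
from m import *
to(.5605,.393,.033)
E
```

```text
t 1.9 pos [0.5513 0.4007 0.0413] yaw 68.3 tilt 0.36 grip 0.0547 slide now [-0.0114 -0.0037  0.0083]
```

Emit:
play_rows --deltas '[{"slide": [-0.009, -0.004, 0.008], "rot": [0, 0, 0], "hand": 0.055}, {"slide": [0, 0, 0], "rot": [0, 0, 0], "hand": 0.055}, {"slide": [0, 0, 0], "rot": [0, 0, 0], "hand": 0.02}, {"slide": [0, 0, 0], "rot": [0, 0, 0], "hand": 0.02}, {"slide": [0, 0, 0], "rot": [0, 0, 0], "hand": 0.02}]'

```text
t: 2.4
tool_pos: [0.5621, 0.3935, 0.0378]
eef_rot: [0.001, 0.189, 0.982, 0.0]
contact_force: [-0.7, -2.5, 4.7]
grip_width: 0.0263
finger_force: 58.7
```

Emit:
play_rows --deltas '[{"slide": [0, 0, 0], "rot": [0, 0, 0], "hand": 0.02}, {"slide": [0, 0, 0], "rot": [0, 0, 0], "hand": 0.02}, {"slide": [0, 0, -0.01], "rot": [0, 0, 0], "hand": 0.02}, {"slide": [0, 0, -0.02], "rot": [0, 0, 0], "hand": 0.02}, {"slide": [0, 0, 0], "rot": [0, 0, 0], "hand": 0.02}]'

```text
t: 2.9
tool_pos: [0.563, 0.3953, 0.0689]
eef_rot: [0.002, 0.189, 0.982, 0.002]
contact_force: [1.8, 0.6, -3.7]
grip_width: 0.0265
finger_force: 59.4
```

```bash
python3 - <<'E'
from m import *
to(.3698,-.2946,.16)
d=shot('wrist'); save(d,'w2.png'); print(arm.get_state()['finger_force'])
E
```

```text
t 2.9 pos [0.563  0.3953 0.0689] yaw 68.2 tilt 0.33 grip 0.0265 slide now [-0.077  -0.7118 -0.0945]
59.38501954078674
```

View pics/w2.png

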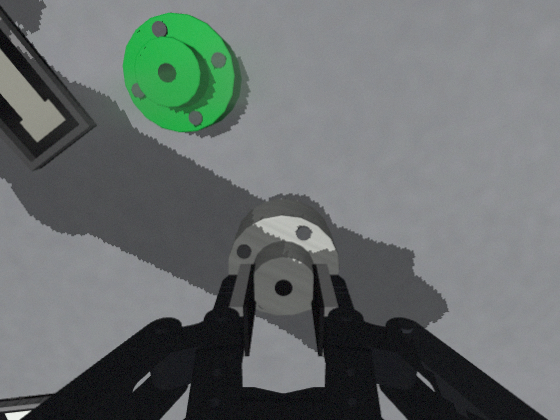

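Grip force is 59 N and the pump head is between the fingers at (283,288). Now I compute its offset from the tool and the move to the round tray.

```bash
python3 - <<'E'
from m import *
d=shot('wrist'); s=arm.get_state(); p=s['tool_pos']; M=quat(s['eef_rot']).as_matrix()
X=plane(d,(283,288),p[2]+.010); print(p,M.T@(X-p))
to(.3698,-.2946,.14)
E
```

```text
[0.56133524 0.39401506 0.06636864] [-0.00133707  0.00082609 -0.0099992 ]
t 3.0 pos [0.5613 0.394  0.0664] yaw 68.2 tilt 0.05 grip 0.0264 slide now [-0.0778 -0.7104 -0.0743]
```

Emit:
play_rows --deltas '[{"slide": [0, 0, -0.025], "rot": [0, 0, 0], "hand": 0.02}, {"slide": [0, 0, -0.025], "rot": [0, 0, 0], "hand": 0.02}, {"slide": [0, 0, -0.024], "rot": [0, 0, 0], "hand": 0.02}, {"slide": [-0.002, -0.02, 0], "rot": [0, 0, 0], "hand": 0.02}, {"slide": [-0.004, -0.03, 0], "rot": [0, 0, 0], "hand": 0.02}]'

```text
t: 3.5
tool_pos: [0.5476, 0.3472, 0.1399]
eef_rot: [-0.0, 0.187, 0.982, 0.001]
contact_force: [0.7, 0.0, -3.7]
grip_width: 0.0265
finger_force: 59.9
```

Emit:
play_rows --deltas '[{"slide": [-0.005, -0.04, 0], "rot": [0, 0, 0], "hand": 0.02}, {"slide": [-0.005, -0.04, 0], "rot": [0, 0, 0], "hand": 0.02}, {"slide": [-0.005, -0.04, 0], "rot": [0, 0, 0], "hand": 0.02}, {"slide": [-0.005, -0.04, 0], "rot": [0, 0, 0], "hand": 0.02}, {"slide": [-0.005, -0.04, 0], "rot": [0, 0, 0], "hand": 0.02}]'

```text
t: 4.0
tool_pos: [0.4959, 0.1482, 0.1392]
eef_rot: [-0.001, 0.189, 0.982, -0.0]
contact_force: [0.8, 0.2, -3.6]
grip_width: 0.0266
finger_force: 59.9
```

Emit:
play_rows --deltas '[{"slide": [-0.005, -0.04, 0], "rot": [0, 0, 0], "hand": 0.02}, {"slide": [-0.005, -0.04, 0], "rot": [0, 0, 0], "hand": 0.02}, {"slide": [-0.005, -0.04, 0], "rot": [0, 0, 0], "hand": 0.02}, {"slide": [-0.005, -0.04, 0], "rot": [0, 0, 0], "hand": 0.02}, {"slide": [-0.005, -0.04, 0], "rot": [0, 0, 0], "hand": 0.02}]'

```text
t: 4.5
tool_pos: [0.4448, -0.0463, 0.1395]
eef_rot: [-0.001, 0.189, 0.982, -0.0]
contact_force: [1.1, -0.8, -3.5]
grip_width: 0.0261
finger_force: 59.9
```

Emit:
play_rows --deltas '[{"slide": [-0.005, -0.04, 0], "rot": [0, 0, 0], "hand": 0.02}, {"slide": [-0.005, -0.04, 0], "rot": [0, 0, 0], "hand": 0.02}, {"slide": [-0.005, -0.04, 0], "rot": [0, 0, 0], "hand": 0.02}, {"slide": [-0.004, -0.03, 0], "rot": [0, 0, 0], "hand": 0.02}, {"slide": [0, 0, 0], "rot": [0, 0, 0], "hand": 0.02}]'

```text
t: 5.0
tool_pos: [0.4057, -0.1958, 0.1397]
eef_rot: [-0.001, 0.193, 0.981, -0.001]
contact_force: [0.4, 0.3, -4.1]
grip_width: 0.0264
finger_force: 60.0
```

```bash
python3 - <<'E'
from m import *
to(.3698,-.2946,.065)
E
```

```text
t 5.0 pos [ 0.4057 -0.1958  0.1397] yaw 67.7 tilt 0.14 grip 0.0264 slide now [-0.0043 -0.1049  0.075 ]
```

Emit:
play_rows --deltas '[{"slide": [0, -0.04, 0], "rot": [0, 0, 0], "hand": 0.02}, {"slide": [-0.002, -0.04, 0], "rot": [0, 0, 0], "hand": 0.02}, {"slide": [-0.002, -0.025, 0.02], "rot": [0, 0, 0], "hand": 0.02}, {"slide": [0, 0, 0.03], "rot": [0, 0, 0], "hand": 0.02}, {"slide": [0, 0, 0.025], "rot": [0, 0, 0], "hand": 0.02}]'

```text
t: 5.5
tool_pos: [0.3723, -0.29, 0.0637]
eef_rot: [-0.0, 0.19, 0.982, 0.0]
contact_force: [0.5, 1.4, -3.3]
grip_width: 0.0262
finger_force: 60.2
```

Emit:
play_rows --deltas '[{"slide": [0, 0, 0], "rot": [0, 0, 0], "hand": 0.02}, {"slide": [0, 0, 0], "rot": [0, 0, 0], "hand": 0.02}, {"slide": [0, 0, 0], "rot": [0, 0, 0], "hand": 0.02}, {"slide": [0, 0, 0], "rot": [0, 0, 0], "hand": 0.02}, {"slide": [0, 0, 0], "rot": [0, 0, 0], "hand": 0.02}]'

```text
t: 6.0
tool_pos: [0.3737, -0.2905, 0.0662]
eef_rot: [0.001, 0.189, 0.982, -0.0]
contact_force: [0.2, 0.8, -4.3]
grip_width: 0.0265
finger_force: 60.0
```

```bash
python3 - <<'E'
from m import *
to(.3698,-.2946,.041)
d=shot('wrist'); save(d,'w3.png'); print(proj(d,(.3698,-.2946,.003)), [np.round(proj(d,(.3698+.04*np.cos(a),-.2946+.04*np.sin(a),.009))) for a in np.arange(0,6.28,.785)])
E
```

```text
t 6.0 pos [ 0.3737 -0.2905  0.0662] yaw 68.2 tilt 0.12 grip 0.0265 slide now [ 0.0021 -0.0053  0.0252]
(np.float64(275.10246845606224), np.float64(225.6813517661782)) [array([297., 280.]), array([331., 252.]), array([334., 207.]), array([301., 172.]), array([250., 172.]), array([216., 205.]), array([218., 250.]), array([252., 280.])]
```

View pics/w3.png

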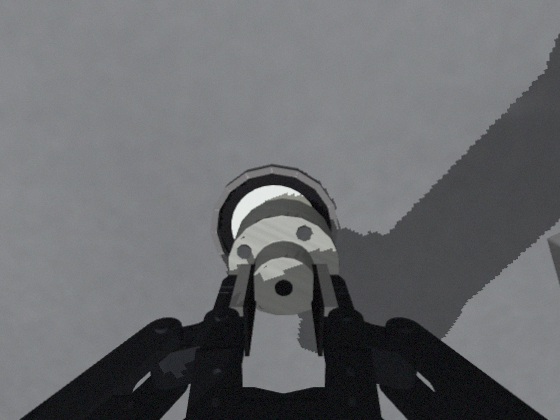

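The rim (top at about 165, left 215, right 337) matches the prediction. Shift 5 mm and lower.

Emit:
play_rows --deltas '[{"slide": [0.003, -0.006, 0], "rot": [0, 0, 0], "hand": 0.02}, {"slide": [0, 0, 0.012], "rot": [0, 0, 0], "hand": 0.02}, {"slide": [0, 0, 0.009], "rot": [0, 0, 0], "hand": 0.02}, {"slide": [0, 0, 0], "rot": [0, 0, 0], "hand": 0.02}, {"slide": [0, 0, 0], "rot": [0, 0, 0], "hand": 0.02}]'

```text
t: 6.55
tool_pos: [0.3674, -0.2945, 0.0436]
eef_rot: [-0.001, 0.189, 0.982, 0.0]
contact_force: [0.1, 0.4, -3.1]
grip_width: 0.0264
finger_force: 60.1
```

Emit:
play_rows --deltas '[{"slide": [0, 0, 0.003], "rot": [0, 0, 0], "hand": 0.02}, {"slide": [0, 0, 0], "rot": [0, 0, 0], "hand": 0.02}, {"slide": [0, 0, 0], "rot": [0, 0, 0], "hand": 0.02}, {"slide": [0, 0, 0], "rot": [0, 0, 0], "hand": 0.02}, {"slide": [0, 0, 0], "rot": [0, 0, 0], "hand": 0.02}]'

```text
t: 7.05
tool_pos: [0.3679, -0.2948, 0.0414]
eef_rot: [0.0, 0.189, 0.982, 0.0]
contact_force: [-0.2, 0.7, -3.4]
grip_width: 0.0262
finger_force: 60.1
```

Emit:
play_rows --deltas '[{"slide": [0, 0, 0.002], "rot": [0, 0, 0], "hand": 0.02}, {"slide": [0, 0, 0], "rot": [0, 0, 0], "hand": 0.02}, {"slide": [0, 0, 0], "rot": [0, 0, 0], "hand": 0.02}, {"slide": [0, 0, 0], "rot": [0, 0, 0], "hand": 0.02}, {"slide": [0, 0, 0], "rot": [0, 0, 0], "hand": 0.02}]'

```text
t: 7.55
tool_pos: [0.3681, -0.2949, 0.0407]
eef_rot: [0.0, 0.189, 0.982, 0.001]
contact_force: [-3.9, 2.4, 12.8]
grip_width: 0.0266
finger_force: 61.9
```

Emit:
play_rows --deltas '[{"slide": [0, 0, 0.001], "rot": [0, 0, 0], "hand": 0.02}, {"slide": [0, 0, 0], "rot": [0, 0, 0], "hand": 0.02}, {"slide": [0, 0, 0], "rot": [0, 0, 0], "hand": 0.02}, {"slide": [0, 0, 0], "rot": [0, 0, 0], "hand": 0.02}, {"slide": [0, 0, 0], "rot": [0, 0, 0], "hand": 0.02}]'

```text
t: 8.05
tool_pos: [0.3682, -0.2949, 0.0406]
eef_rot: [0.0, 0.189, 0.982, 0.001]
contact_force: [-4.2, 4.2, 22.4]
grip_width: 0.0263
finger_force: 62.9
```

Emit:
play_rows --deltas '[{"slide": [0, 0, -0.001], "rot": [0, 0, 0], "hand": 0.02}, {"slide": [0, 0, 0], "rot": [0, 0, 0], "hand": 0.05}, {"slide": [0, 0, 0], "rot": [0, 0, 0], "hand": 0.05}, {"slide": [0, 0, -0.01], "rot": [0, 0, 0], "hand": 0.05}, {"slide": [0, 0, -0.02], "rot": [0, 0, 0], "hand": 0.05}]'

```text
t: 8.55
tool_pos: [0.3669, -0.2942, 0.0689]
eef_rot: [-0.002, 0.189, 0.982, 0.0]
contact_force: [0.2, -0.8, 0.7]
grip_width: 0.0501
finger_force: 0.0
```

Emit:
play_rows --deltas '[{"slide": [0, 0, -0.03], "rot": [0, 0, 0.09], "hand": 0.05}, {"slide": [0, 0, -0.03], "rot": [0, 0, 0.087], "hand": 0.05}, {"slide": [-0.04, 0.003, 0], "rot": [0, 0, 0], "hand": 0.05}, {"slide": [-0.04, 0.003, 0], "rot": [0, 0, 0], "hand": 0.05}, {"slide": [-0.04, 0.003, 0], "rot": [0, 0, 0], "hand": 0.05}]'

```text
t: 9.05
tool_pos: [0.4762, -0.3512, 0.1305]
eef_rot: [0.001, 0.275, 0.961, 0.0]
contact_force: [0.2, -0.2, -0.4]
grip_width: 0.0502
finger_force: 0.0
```

Emit:
play_rows --deltas '[{"slide": [-0.04, 0.003, 0], "rot": [0, 0, 0], "hand": 0.05}, {"slide": [-0.03, 0.003, 0], "rot": [0, 0, 0], "hand": 0.05}, {"slide": [0, 0, 0], "rot": [0, 0, 0], "hand": 0.05}, {"slide": [0, 0, 0], "rot": [0, 0, 0], "hand": 0.05}, {"slide": [0, 0, 0], "rot": [0, 0, 0], "hand": 0.05}]'

```text
t: 9.55
tool_pos: [0.5357, -0.3823, 0.1293]
eef_rot: [-0.001, 0.276, 0.961, 0.0]
contact_force: [-0.4, -0.1, -0.7]
grip_width: 0.0499
finger_force: 0.0
```

```bash
python3 - <<'E'
from m import *
to(.5537,-.3915,.0075,58.1)
d=shot('wrist'); save(d,'w4.png'); print(proj(d,(.507,-.3625,.012)),proj(d,(.6003,-.4205,.012)))
E
```

```text
t 9.55 pos [ 0.5357 -0.3823  0.1293] yaw 58.0 tilt 0.07 grip 0.0499 slide now [-0.0202  0.0018  0.1218]
rot -0.002 slide after rot [-0.0202  0.0017  0.1218]
(np.float64(284.8470966223764), np.float64(161.67312054323625)) (np.float64(284.98841049529847), np.float64(286.08097105410195))
```

View pics/w4.png

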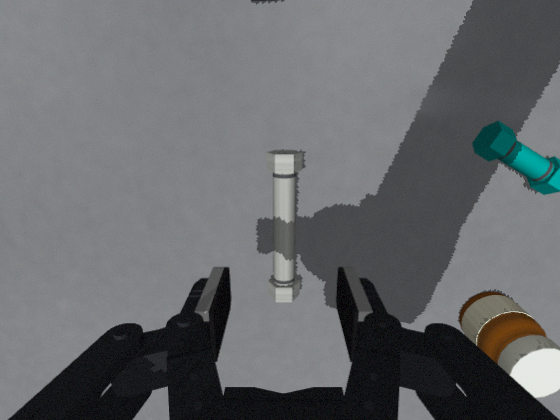

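Wrist view: nut centres at (284,163) and (284,290), close to the predictions. The jar at (510,340) is well to the side. Lowering.

Emit:
play_rows --deltas '[{"slide": [-0.02, 0.001, 0], "rot": [0, 0, 0], "hand": 0.05}, {"slide": [0, 0, 0.04], "rot": [0, 0, 0], "hand": 0.05}, {"slide": [0, 0, 0.04], "rot": [0, 0, 0], "hand": 0.05}, {"slide": [0, 0, 0.03], "rot": [0, 0, 0], "hand": 0.05}, {"slide": [0, 0, 0], "rot": [0, 0, 0], "hand": 0.05}]'

```text
t: 10.1
tool_pos: [0.5507, -0.3892, 0.0149]
eef_rot: [-0.005, 0.275, 0.961, 0.002]
contact_force: [-0.0, -0.6, -1.1]
grip_width: 0.0498
finger_force: 0.0
```

Emit:
play_rows --deltas '[{"slide": [0, 0, 0], "rot": [0, 0, 0], "hand": 0.05}, {"slide": [0, 0, 0], "rot": [0, 0, 0], "hand": 0.05}, {"slide": [0, 0, 0], "rot": [0, 0, 0], "hand": 0.05}, {"slide": [0, 0, 0], "rot": [0, 0, 0], "hand": 0.05}, {"slide": [0, 0, 0], "rot": [0, 0, 0], "hand": 0.05}]'

```text
t: 10.6
tool_pos: [0.555, -0.3926, 0.0203]
eef_rot: [0.001, 0.275, 0.961, -0.0]
contact_force: [0.2, 0.1, 0.5]
grip_width: 0.0496
finger_force: 0.0
```

```bash
python3 - <<'E'
from m import *
to(.5537,-.3915,.0075,58.1)
E
```

```text
t 10.6 pos [ 0.555  -0.3926  0.0203] yaw 58.1 tilt 0.09 grip 0.0496 slide now [0.0017 0.0002 0.0128]
rot -0.001 slide after rot [0.0017 0.0002 0.0128]
```

Emit:
play_rows --deltas '[{"slide": [0.001, 0, 0.006], "rot": [0, 0, 0], "hand": 0.05}, {"slide": [0, 0, 0.004], "rot": [0, 0, 0], "hand": 0.05}, {"slide": [0, 0, 0.002], "rot": [0, 0, 0], "hand": 0.05}, {"slide": [0, 0, 0], "rot": [0, 0, 0], "hand": 0.05}, {"slide": [0, 0, 0], "rot": [0, 0, 0], "hand": 0.005}]'

```text
t: 11.1
tool_pos: [0.5536, -0.3918, 0.0071]
eef_rot: [-0.0, 0.275, 0.961, 0.0]
contact_force: [-0.5, 0.7, -0.4]
grip_width: 0.0369
finger_force: 0.0
```

Emit:
play_rows --deltas '[{"slide": [0, 0, 0], "rot": [0, 0, 0], "hand": 0.005}, {"slide": [0, 0, 0], "rot": [0, 0, 0], "hand": 0.005}, {"slide": [0, 0, 0], "rot": [0, 0, 0], "hand": 0.005}, {"slide": [0, 0, 0], "rot": [0, 0, 0], "hand": 0.005}, {"slide": [0, 0, 0], "rot": [0, 0, 0], "hand": 0.005}]'

```text
t: 11.6
tool_pos: [0.5538, -0.3921, 0.0076]
eef_rot: [0.0, 0.275, 0.961, -0.0]
contact_force: [0.2, 0.3, 1.8]
grip_width: 0.0154
finger_force: 58.9
```

Emit:
play_rows --deltas '[{"slide": [0, 0, -0.015], "rot": [0, 0, 0], "hand": 0.005}, {"slide": [0, 0, -0.025], "rot": [0, 0, 0], "hand": 0.005}, {"slide": [0, 0, -0.03], "rot": [0, 0, 0], "hand": 0.005}, {"slide": [0, 0, -0.03], "rot": [0, 0, -0.096], "hand": 0.005}, {"slide": [0, 0, -0.02], "rot": [0, 0, -0.11], "hand": 0.005}]'

```text
t: 12.1
tool_pos: [0.5541, -0.3922, 0.1299]
eef_rot: [0.001, 0.173, 0.985, -0.001]
contact_force: [0.6, 0.3, -2.2]
grip_width: 0.0155
finger_force: 58.7
```

Emit:
play_rows --deltas '[{"slide": [0, 0, 0], "rot": [0, 0, -0.14], "hand": 0.005}, {"slide": [0, 0, 0], "rot": [0, 0, -0.14], "hand": 0.005}, {"slide": [0, 0, 0], "rot": [0, 0, -0.14], "hand": 0.005}, {"slide": [0, 0, 0], "rot": [0, 0, -0.14], "hand": 0.005}, {"slide": [0, 0, 0], "rot": [0, 0, 0], "hand": 0.005}]'

```text
t: 12.6
tool_pos: [0.5532, -0.3916, 0.1275]
eef_rot: [-0.0, -0.104, 0.995, 0.0]
contact_force: [-0.5, 0.3, -2.4]
grip_width: 0.0152
finger_force: 58.7
```

```bash
python3 - <<'E'
from m import *
to(.392,.2785,.05,102)
E
```

```text
t 12.6 pos [ 0.5532 -0.3916  0.1275] yaw 101.9 tilt 0.04 grip 0.0152 slide now [0.0195 0.6889 0.078 ]
rot -0.002 slide after rot [0.0184 0.6889 0.078 ]
```

Emit:
play_rows --deltas '[{"slide": [0.001, 0.03, 0], "rot": [0, 0, 0], "hand": 0.005}, {"slide": [0.001, 0.04, 0], "rot": [0, 0, 0], "hand": 0.005}, {"slide": [0.001, 0.04, 0], "rot": [0, 0, 0], "hand": 0.005}, {"slide": [0.001, 0.04, 0], "rot": [0, 0, 0], "hand": 0.005}, {"slide": [0.001, 0.04, 0], "rot": [0, 0, 0], "hand": 0.005}]'

```text
t: 13.1
tool_pos: [0.5087, -0.2054, 0.1274]
eef_rot: [-0.0, -0.102, 0.995, 0.0]
contact_force: [0.6, 1.3, -2.6]
grip_width: 0.0153
finger_force: 58.9
```

Emit:
play_rows --deltas '[{"slide": [0.001, 0.04, 0], "rot": [0, 0, 0], "hand": 0.005}, {"slide": [0.001, 0.04, 0], "rot": [0, 0, 0], "hand": 0.005}, {"slide": [0.001, 0.04, 0], "rot": [0, 0, 0], "hand": 0.005}, {"slide": [0.001, 0.04, 0], "rot": [0, 0, 0], "hand": 0.005}, {"slide": [0.001, 0.04, 0], "rot": [0, 0, 0], "hand": 0.005}]'

```text
t: 13.6
tool_pos: [0.4625, -0.0109, 0.1277]
eef_rot: [0.0, -0.102, 0.995, 0.0]
contact_force: [0.0, 0.2, -2.2]
grip_width: 0.0155
finger_force: 58.9
```

Emit:
play_rows --deltas '[{"slide": [0.001, 0.04, 0], "rot": [0, 0, 0], "hand": 0.005}, {"slide": [0.001, 0.04, 0], "rot": [0, 0, 0], "hand": 0.005}, {"slide": [0.001, 0.04, 0], "rot": [0, 0, 0], "hand": 0.005}, {"slide": [0.001, 0.04, 0], "rot": [0, 0, 0], "hand": 0.005}, {"slide": [0.001, 0.04, 0], "rot": [0, 0, 0], "hand": 0.005}]'

```text
t: 14.1
tool_pos: [0.4164, 0.1836, 0.1277]
eef_rot: [0.0, -0.102, 0.995, 0.0]
contact_force: [0.5, 0.5, -2.0]
grip_width: 0.0158
finger_force: 58.9
```

Emit:
play_rows --deltas '[{"slide": [0.001, 0.035, 0], "rot": [0, 0, 0], "hand": 0.005}, {"slide": [0.001, 0.03, 0], "rot": [0, 0, 0], "hand": 0.005}, {"slide": [0, 0, 0], "rot": [0, 0, 0], "hand": 0.005}, {"slide": [0, 0, 0], "rot": [0, 0, 0], "hand": 0.005}, {"slide": [0, 0, 0], "rot": [0, 0, 0], "hand": 0.005}]'

```text
t: 14.6
tool_pos: [0.4018, 0.2441, 0.1273]
eef_rot: [-0.0, -0.102, 0.995, -0.0]
contact_force: [0.7, -0.3, -2.4]
grip_width: 0.0155
finger_force: 59.0
```

```bash
python3 - <<'E'
from m import *
to(.392,.2785,.05,102)
d=shot('wrist'); save(d,'w5.png'); u=np.array([np.cos(np.radians(12)),np.sin(np.radians(12)),0])*.0705;v=np.array([-u[1],u[0],0])*20/70.5
for a in(-1,1):
  for b in(-1,1): print(np.round(proj(d,np.array([.392,.2785,.009])+a*u+b*v)))
E
```

```text
t 14.6 pos [0.4018 0.2441 0.1273] yaw 101.7 tilt 0.05 grip 0.0155 slide now [0.0026 0.0357 0.0772]
rot -0.004 slide after rot [0.0024 0.0357 0.0772]
[305. 110.]
[359. 110.]
[302. 278.]
[348. 278.]
```

View pics/w5.png

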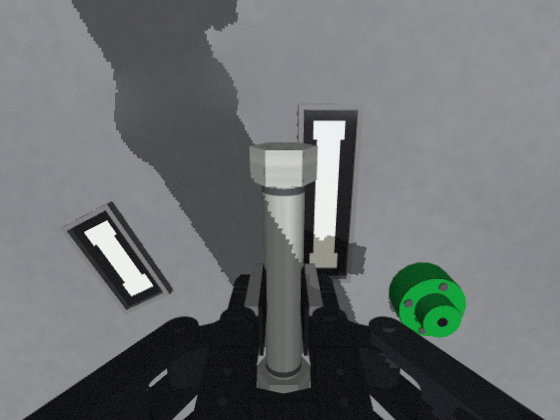

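The tray's inner corners at (305,110), (358,110) and (348,276) match the prediction, and the column is parallel to it. Green head is at (428,300), clear.

Emit:
play_rows --deltas '[{"slide": [0.001, 0.02, 0], "rot": [0, 0, 0], "hand": 0.005}, {"slide": [0.001, 0.015, 0.02], "rot": [0, 0, 0], "hand": 0.005}, {"slide": [0, 0, 0.04], "rot": [0, 0, 0], "hand": 0.005}, {"slide": [0, 0, 0.03], "rot": [0, 0, 0], "hand": 0.005}, {"slide": [0, 0, 0], "rot": [0, 0, 0], "hand": 0.005}]'

```text
t: 15.15
tool_pos: [0.3898, 0.2757, 0.034]
eef_rot: [-0.004, -0.103, 0.995, -0.003]
contact_force: [-0.7, -0.4, -2.4]
grip_width: 0.0153
finger_force: 59.0
```

Emit:
play_rows --deltas '[{"slide": [0, 0, 0], "rot": [0, 0, 0], "hand": 0.005}, {"slide": [0, 0, 0], "rot": [0, 0, 0], "hand": 0.005}, {"slide": [0, 0, 0], "rot": [0, 0, 0], "hand": 0.005}, {"slide": [0, 0, 0], "rot": [0, 0, 0], "hand": 0.005}, {"slide": [0, 0, 0], "rot": [0, 0, 0], "hand": 0.005}]'

```text
t: 15.65
tool_pos: [0.3928, 0.2797, 0.0381]
eef_rot: [0.001, -0.104, 0.995, 0.0]
contact_force: [1.2, -0.2, -2.7]
grip_width: 0.016
finger_force: 59.0
```

```bash
python3 - <<'E'
from m import *
to(.392,.2785,.0105,102)
E
```

```text
t 15.65 pos [0.3928 0.2797 0.0381] yaw 101.9 tilt 0.09 grip 0.016 slide now [ 0.0011 -0.001   0.0276]
rot -0.001 slide after rot [ 0.0011 -0.001   0.0276]
```

Emit:
play_rows --deltas '[{"slide": [0.001, -0.001, 0.01], "rot": [0, 0, 0], "hand": 0.005}, {"slide": [0, 0, 0.01], "rot": [0, 0, 0], "hand": 0.005}, {"slide": [0, 0, 0.004], "rot": [0, 0, 0], "hand": 0.005}, {"slide": [0, 0, 0], "rot": [0, 0, 0], "hand": 0.005}, {"slide": [0, 0, 0], "rot": [0, 0, 0], "hand": 0.005}]'

```text
t: 16.15
tool_pos: [0.3915, 0.2781, 0.013]
eef_rot: [-0.0, -0.104, 0.995, -0.0]
contact_force: [0.5, -0.6, -1.9]
grip_width: 0.0149
finger_force: 59.0
```

Emit:
play_rows --deltas '[{"slide": [0, 0, 0.002], "rot": [0, 0, 0], "hand": 0.005}, {"slide": [0, 0, 0.001], "rot": [0, 0, 0], "hand": 0.005}, {"slide": [0, 0, 0], "rot": [0, 0, 0], "hand": 0.005}, {"slide": [0, 0, 0], "rot": [0, 0, 0], "hand": 0.005}, {"slide": [0, 0, 0], "rot": [0, 0, 0], "hand": 0.005}]'

```text
t: 16.65
tool_pos: [0.3918, 0.2784, 0.0106]
eef_rot: [0.0, -0.104, 0.995, 0.0]
contact_force: [-0.7, -0.8, 0.6]
grip_width: 0.0153
finger_force: 59.5
```

Emit:
play_rows --deltas '[{"slide": [0, 0, 0], "rot": [0, 0, 0], "hand": 0.032}, {"slide": [0, 0, 0], "rot": [0, 0, 0], "hand": 0.032}, {"slide": [0, 0, -0.01], "rot": [0, 0, 0], "hand": 0.032}, {"slide": [0, 0, -0.03], "rot": [0, 0, 0], "hand": 0.032}, {"slide": [0, 0, -0.04], "rot": [0, 0, 0], "hand": 0.05}]'

```text
t: 17.15
tool_pos: [0.3904, 0.2772, 0.0904]
eef_rot: [-0.002, -0.104, 0.995, -0.001]
contact_force: [1.4, 0.4, 1.0]
grip_width: 0.0451
finger_force: 0.0
```

Emit:
play_rows --deltas '[{"slide": [0, 0, -0.03], "rot": [0, 0, 0.135], "hand": 0.05}, {"slide": [0, 0, 0], "rot": [0, 0, 0.135], "hand": 0.05}, {"slide": [0, 0, 0], "rot": [0, 0, 0.135], "hand": 0.05}, {"slide": [0, 0, 0], "rot": [0, 0, 0.135], "hand": 0.05}, {"slide": [0, 0, 0], "rot": [0, 0, 0.135], "hand": 0.05}]'

```text
t: 17.65
tool_pos: [0.3917, 0.2783, 0.1212]
eef_rot: [0.0, 0.234, 0.972, 0.001]
contact_force: [-0.2, 0.1, -0.4]
grip_width: 0.0502
finger_force: 0.0
```

Emit:
play_rows --deltas '[{"slide": [0, 0, 0], "rot": [0, 0, 0.135], "hand": 0.05}, {"slide": [0, 0, 0], "rot": [0, 0, 0.135], "hand": 0.05}, {"slide": [0, 0, 0], "rot": [0, 0, 0.135], "hand": 0.05}, {"slide": [0, 0, 0], "rot": [0, 0, 0.135], "hand": 0.05}, {"slide": [0, 0, 0], "rot": [0, 0, 0.135], "hand": 0.05}]'

```text
t: 18.15
tool_pos: [0.3916, 0.2783, 0.1211]
eef_rot: [-0.0, 0.543, 0.84, 0.0]
contact_force: [0.8, 0.2, -0.0]
grip_width: 0.0499
finger_force: 0.0
```

Emit:
play_rows --deltas '[{"slide": [0, 0, 0], "rot": [0, 0, 0.135], "hand": 0.05}, {"slide": [0, 0, 0], "rot": [0, 0, 0.135], "hand": 0.05}, {"slide": [0, 0, 0], "rot": [0, 0, 0.135], "hand": 0.05}, {"slide": [0, 0, 0], "rot": [0, 0, 0.135], "hand": 0.05}, {"slide": [0, 0, 0], "rot": [0, 0, 0], "hand": 0.05}]'

```text
t: 18.65
tool_pos: [0.3916, 0.2783, 0.121]
eef_rot: [-0.0, 0.745, 0.667, 0.0]
contact_force: [-0.1, -0.3, 1.0]
grip_width: 0.05
finger_force: 0.0
```

```bash
python3 - <<'E'
from m import *
to(.668,-.1206,.0075,-6)
D=shot('side'); X=seg(D,(158,165,213,198),105)
d=shot('scene')
cv2.imwrite('pics/c2.png',np.hstack([cv2.resize(D['img'][150:210,145:225],(400,300)),cv2.resize(d['img'][110:170,310:390],(400,300))])[:,:,::-1])
E
```

```text
t 18.65 pos [0.3916 0.2783 0.121 ] yaw -6.3 tilt 0.05 grip 0.05 slide now [-0.3661  0.3186  0.1133]
rot -0.006 slide after rot [-0.3679  0.3165  0.1133]
```

View pics/c2.png

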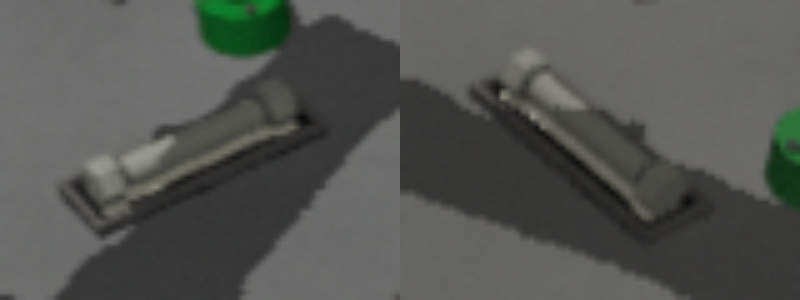

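The long column lies within its tray in both crops: nuts at side (165,186)/(201,170) and scene (335,124)/(363,147). I'll triangulate it in the next script.

Emit:
play_rows --deltas '[{"slide": [-0.02, 0.018, 0], "rot": [0, 0, 0], "hand": 0.05}, {"slide": [-0.03, 0.026, 0], "rot": [0, 0, 0], "hand": 0.05}, {"slide": [-0.03, 0.026, 0], "rot": [0, 0, 0], "hand": 0.05}, {"slide": [-0.03, 0.026, 0], "rot": [0, 0, 0], "hand": 0.05}, {"slide": [-0.03, 0.026, 0], "rot": [0, 0, 0], "hand": 0.05}]'

```text
t: 19.25
tool_pos: [0.4981, 0.1243, 0.1206]
eef_rot: [-0.0, 0.744, 0.668, 0.0]
contact_force: [1.0, -0.4, -0.3]
grip_width: 0.0504
finger_force: 0.0
```

Emit:
play_rows --deltas '[{"slide": [-0.03, 0.026, 0], "rot": [0, 0, 0], "hand": 0.05}, {"slide": [-0.03, 0.026, 0], "rot": [0, 0, 0], "hand": 0.05}, {"slide": [-0.03, 0.026, 0], "rot": [0, 0, 0], "hand": 0.05}, {"slide": [-0.03, 0.026, 0], "rot": [0, 0, 0], "hand": 0.05}, {"slide": [-0.03, 0.026, 0], "rot": [0, 0, 0], "hand": 0.05}]'

```text
t: 19.75
tool_pos: [0.6107, -0.0392, 0.1204]
eef_rot: [-0.0, 0.744, 0.668, 0.0]
contact_force: [0.4, 0.0, -0.0]
grip_width: 0.0499
finger_force: 0.0
```

Emit:
play_rows --deltas '[{"slide": [-0.03, 0.026, 0], "rot": [0, 0, 0], "hand": 0.05}, {"slide": [-0.02, 0.017, 0], "rot": [0, 0, 0], "hand": 0.05}, {"slide": [0, 0, 0], "rot": [0, 0, 0], "hand": 0.05}, {"slide": [0, 0, 0], "rot": [0, 0, 0], "hand": 0.05}, {"slide": [0, 0, 0], "rot": [0, 0, 0], "hand": 0.05}]'

```text
t: 20.25
tool_pos: [0.6466, -0.0906, 0.12]
eef_rot: [-0.001, 0.744, 0.668, 0.0]
contact_force: [-0.7, 0.1, -0.4]
grip_width: 0.0501
finger_force: 0.0
```

```bash
python3 - <<'E'
from m import *
to(.668,-.1206,.0075,-6)
D=shot('side');S=shot('scene')
for a,b in(((335,124.4),(165,185.6)),((363.4,147.4),(201,170.4))):
    X,e=tri(S,a,D,b); print(X.round(4),round(e,4))
d=shot('wrist'); save(d,'w6.png'); print(proj(d,(.6652,-.1475,.012)),proj(d,(.6708,-.0937,.012)))
E
```

```text
t 20.25 pos [ 0.6466 -0.0906  0.12  ] yaw -6.2 tilt 0.11 grip 0.0501 slide now [-0.0277  0.0246  0.1125]
rot -0.004 slide after rot [-0.0278  0.0245  0.1125]
[0.3369 0.2669 0.0168] 0.0018
[0.4499 0.2904 0.0158] 0.0026
(np.float64(311.03865869600554), np.float64(271.7861131831047)) (np.float64(312.51591000362595), np.float64(210.25270355569904))
```

View pics/w6.png

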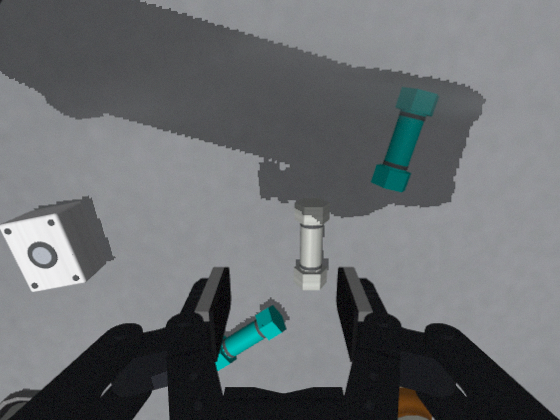

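The long column measures (0.393, 0.279), z 0.016, angle 11.7°, so it is placed. The wrist view shows the grey short column's nuts at (311,276) and (314,214), about 3 mm off the prediction. The turquoise one's end at (275,320) clears the fingers' descent line.

Emit:
play_rows --deltas '[{"slide": [-0.026, 0.025, 0], "rot": [0, 0, 0], "hand": 0.045}, {"slide": [0, 0, 0.03], "rot": [0, 0, 0], "hand": 0.045}, {"slide": [0, 0, 0.03], "rot": [0, 0, 0], "hand": 0.045}, {"slide": [0, 0, 0.03], "rot": [0, 0, 0], "hand": 0.045}, {"slide": [0, 0, 0], "rot": [0, 0, 0], "hand": 0.045}]'

```text
t: 20.9
tool_pos: [0.6653, -0.1188, 0.0258]
eef_rot: [-0.004, 0.745, 0.667, -0.003]
contact_force: [-0.8, 0.9, -1.0]
grip_width: 0.045
finger_force: 0.0
```

Emit:
play_rows --deltas '[{"slide": [0, 0, 0], "rot": [0, 0, 0], "hand": 0.045}, {"slide": [0, 0, 0], "rot": [0, 0, 0], "hand": 0.045}, {"slide": [0, 0, 0], "rot": [0, 0, 0], "hand": 0.045}, {"slide": [0, 0, 0], "rot": [0, 0, 0], "hand": 0.045}, {"slide": [0, 0, 0], "rot": [0, 0, 0], "hand": 0.045}]'

```text
t: 21.4
tool_pos: [0.6697, -0.121, 0.0313]
eef_rot: [0.001, 0.745, 0.667, 0.001]
contact_force: [-0.3, -0.8, -0.2]
grip_width: 0.0447
finger_force: 0.0
```

```bash
python3 - <<'E'
from m import *
to(.6675,-.1215,.0075,-6)
d=shot('wrist'); save(d,'w7.png')
E
```

```text
t 21.4 pos [ 0.6697 -0.121   0.0313] yaw -6.4 tilt 0.09 grip 0.0447 slide now [-0.0007 -0.0021  0.0238]
rot -0.006 slide after rot [-0.0007 -0.0021  0.0238]
```

View pics/w7.png

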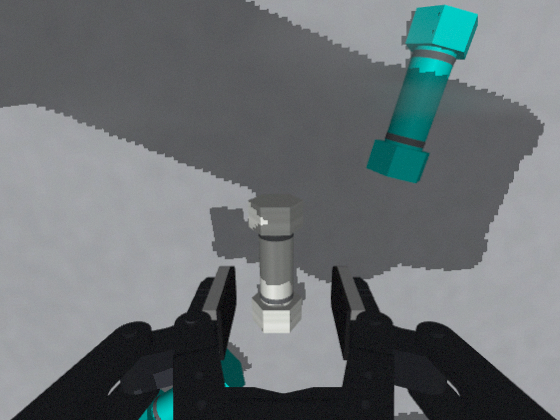

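```bash
python3 - <<'E'
from m import *
d=shot('wrist'); s=arm.get_state(); M=quat(s['eef_rot']).as_matrix(); p=s['tool_pos']
for n,q,z in(('neck',(276,236),.018),('neck',(277,300),.018),('nut',(276,215),.02),('nut',(277,300),.024),('nutend',(277,322),.018),('turq',(236,348),.018),('turq2',(243,380),.012)):
    print(n,(M.T@(plane(d,q,z)-p)).round(4))
E
```

```text
neck [ 0.0169 -0.0022  0.0127]
neck [-0.0201 -0.0019  0.0127]
nut [ 0.0287 -0.0021  0.0107]
nut [-0.0162 -0.0018  0.0067]
nutend [-0.0341 -0.002   0.0127]
turq [-0.0515 -0.0253  0.0127]
turq2 [-0.0805 -0.0232  0.0187]
```

Emit:
play_rows --deltas '[{"slide": [-0.001, -0.002, 0.01], "rot": [0, 0, 0], "hand": 0.045}, {"slide": [0, 0, 0.008], "rot": [0, 0, 0], "hand": 0.045}, {"slide": [0, 0, 0.006], "rot": [0, 0, 0], "hand": 0.045}, {"slide": [0, 0, 0], "rot": [0, 0, 0], "hand": 0.045}, {"slide": [0, 0, 0], "rot": [0, 0, 0], "hand": 0.005}]'

```text
t: 22.0
tool_pos: [0.6669, -0.1217, 0.0058]
eef_rot: [-0.0, 0.745, 0.667, -0.0]
contact_force: [0.9, -0.6, 0.4]
grip_width: 0.0317
finger_force: 0.0
```

Emit:
play_rows --deltas '[{"slide": [0, 0, 0], "rot": [0, 0, 0], "hand": 0.005}, {"slide": [0, 0, 0], "rot": [0, 0, 0], "hand": 0.005}, {"slide": [0, 0, 0], "rot": [0, 0, 0], "hand": 0.005}, {"slide": [0, 0, 0], "rot": [0, 0, 0], "hand": 0.005}, {"slide": [0, 0, 0], "rot": [0, 0, 0], "hand": 0.005}]'

```text
t: 22.5
tool_pos: [0.6674, -0.1219, 0.0067]
eef_rot: [0.0, 0.745, 0.667, 0.0]
contact_force: [-1.0, -0.4, 2.6]
grip_width: 0.0156
finger_force: 58.8
```

Emit:
play_rows --deltas '[{"slide": [0, 0, -0.015], "rot": [0, 0, 0], "hand": 0.005}, {"slide": [0, 0, -0.025], "rot": [0, 0, 0], "hand": 0.005}, {"slide": [0, 0, -0.03], "rot": [0, 0, 0], "hand": 0.005}, {"slide": [0, 0, -0.03], "rot": [0, 0, 0.11], "hand": 0.005}, {"slide": [0, 0, -0.02], "rot": [0, 0, 0.13], "hand": 0.005}]'

```text
t: 23.0
tool_pos: [0.6678, -0.1221, 0.1295]
eef_rot: [0.001, 0.821, 0.571, 0.001]
contact_force: [0.1, -0.6, -1.1]
grip_width: 0.0156
finger_force: 58.8
```

Emit:
play_rows --deltas '[{"slide": [0, 0, 0], "rot": [0, 0, 0.135], "hand": 0.005}, {"slide": [0, 0, 0], "rot": [0, 0, 0.135], "hand": 0.005}, {"slide": [0, 0, 0], "rot": [0, 0, 0.135], "hand": 0.005}, {"slide": [0, 0, 0], "rot": [0, 0, 0.135], "hand": 0.005}, {"slide": [0, 0, 0], "rot": [0, 0, 0], "hand": 0.005}]'

```text
t: 23.5
tool_pos: [0.6668, -0.1213, 0.1266]
eef_rot: [-0.0, 0.943, 0.334, -0.0]
contact_force: [0.3, -0.0, -1.2]
grip_width: 0.0157
finger_force: 58.8
```

```bash
python3 - <<'E'
from m import *
to(.4815,.1150,.05,-51)
E
```

```text
t 23.5 pos [ 0.6668 -0.1213  0.1266] yaw -51.0 tilt 0.02 grip 0.0157 slide now [ 0.0047 -0.3003  0.0767]
rot -0.0 slide after rot [ 0.0048 -0.3003  0.0767]
```

Emit:
play_rows --deltas '[{"slide": [0.001, -0.03, 0], "rot": [0, 0, 0], "hand": 0.005}, {"slide": [0.001, -0.04, 0], "rot": [0, 0, 0], "hand": 0.005}, {"slide": [0.001, -0.04, 0], "rot": [0, 0, 0], "hand": 0.005}, {"slide": [0.001, -0.04, 0], "rot": [0, 0, 0], "hand": 0.005}, {"slide": [0, -0.04, 0], "rot": [0, 0, 0], "hand": 0.005}]'

```text
t: 24.0
tool_pos: [0.5496, 0.0299, 0.1267]
eef_rot: [-0.0, 0.942, 0.335, 0.0]
contact_force: [1.2, -0.4, -0.2]
grip_width: 0.0156
finger_force: 58.9
```

Emit:
play_rows --deltas '[{"slide": [0, -0.04, 0], "rot": [0, 0, 0], "hand": 0.005}, {"slide": [0, -0.03, 0], "rot": [0, 0, 0], "hand": 0.005}, {"slide": [0, 0, 0], "rot": [0, 0, 0], "hand": 0.005}, {"slide": [0, 0, 0], "rot": [0, 0, 0], "hand": 0.005}, {"slide": [0, 0, 0], "rot": [0, 0, 0], "hand": 0.005}]'

```text
t: 24.5
tool_pos: [0.5075, 0.0819, 0.1269]
eef_rot: [0.0, 0.943, 0.333, 0.001]
contact_force: [0.2, -0.5, -0.8]
grip_width: 0.0155
finger_force: 59.0
```

```bash
python3 - <<'E'
from m import *
to(.4815,.1150,.04,-51)
d=shot('wrist'); save(d,'w8.png'); t=np.radians(39); u=np.array([np.cos(t),np.sin(t),0])*.043;v=np.array([-u[1],u[0],0])*20/43
for a in(-1,1):
  for b in(-1,1): print(np.round(proj(d,np.array([.4815,.1150,.009])+a*u+b*v)))
E
```

```text
t 24.5 pos [0.5075 0.0819 0.1269] yaw -51.1 tilt 0.08 grip 0.0155 slide now [ 0.0005 -0.0421  0.0868]
rot -0.001 slide after rot [ 0.0005 -0.0421  0.0868]
[256. 254.]
[209. 255.]
[253. 153.]
[201. 153.]
```

View pics/w8.png

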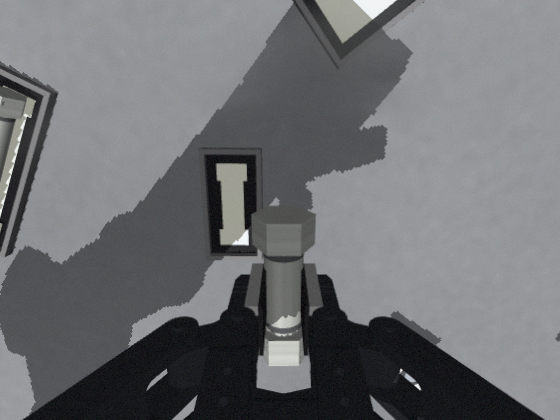

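The tray's inner corners at (206,153), (258,153) and (210,252) lie about 2 mm right of the prediction. I shorten the move accordingly.

Emit:
play_rows --deltas '[{"slide": [0, -0.02, 0], "rot": [0, 0, 0], "hand": 0.005}, {"slide": [0, -0.02, 0.02], "rot": [0, 0, 0], "hand": 0.005}, {"slide": [0, 0, 0.035], "rot": [0, 0, 0], "hand": 0.005}, {"slide": [0, 0, 0.03], "rot": [0, 0, 0], "hand": 0.005}, {"slide": [0, 0, 0], "rot": [0, 0, 0], "hand": 0.005}]'

```text
t: 25.05
tool_pos: [0.4789, 0.1122, 0.0383]
eef_rot: [0.001, 0.943, 0.333, -0.004]
contact_force: [-0.0, -0.4, -1.4]
grip_width: 0.0156
finger_force: 59.1
```

Emit:
play_rows --deltas '[{"slide": [0, 0, 0], "rot": [0, 0, 0], "hand": 0.005}, {"slide": [0, 0, 0], "rot": [0, 0, 0], "hand": 0.005}, {"slide": [0, 0, 0], "rot": [0, 0, 0], "hand": 0.005}, {"slide": [0, 0, 0], "rot": [0, 0, 0], "hand": 0.005}, {"slide": [0, 0, 0], "rot": [0, 0, 0], "hand": 0.005}]'

```text
t: 25.55
tool_pos: [0.482, 0.1143, 0.042]
eef_rot: [-0.0, 0.943, 0.333, 0.001]
contact_force: [-0.3, 0.1, -2.3]
grip_width: 0.0156
finger_force: 59.1
```

```bash
python3 - <<'E'
from m import *
to(.482,.1142,.0097,-51)
E
```

```text
t 25.55 pos [0.482  0.1143 0.042 ] yaw -51.0 tilt 0.08 grip 0.0156 slide now [-0.0001  0.0001  0.0323]
rot -0.001 slide after rot [-0.0001  0.0001  0.0323]
```

Emit:
play_rows --deltas '[{"slide": [0, 0, 0.012], "rot": [0, 0, 0], "hand": 0.005}, {"slide": [0, 0, 0.01], "rot": [0, 0, 0], "hand": 0.005}, {"slide": [0, 0, 0.006], "rot": [0, 0, 0], "hand": 0.005}, {"slide": [0, 0, 0], "rot": [0, 0, 0], "hand": 0.005}, {"slide": [0, 0, 0], "rot": [0, 0, 0], "hand": 0.005}]'

```text
t: 26.05
tool_pos: [0.4814, 0.1138, 0.0129]
eef_rot: [0.0, 0.943, 0.333, -0.0]
contact_force: [0.2, 0.9, -1.2]
grip_width: 0.0155
finger_force: 59.1
```

Emit:
play_rows --deltas '[{"slide": [0, 0, 0.002], "rot": [0, 0, 0], "hand": 0.005}, {"slide": [0, 0, 0.002], "rot": [0, 0, 0], "hand": 0.005}, {"slide": [0, 0, 0], "rot": [0, 0, 0], "hand": 0.005}, {"slide": [0, 0, 0], "rot": [0, 0, 0], "hand": 0.005}, {"slide": [0, 0, 0], "rot": [0, 0, 0], "hand": 0.005}]'

```text
t: 26.55
tool_pos: [0.4819, 0.1142, 0.0096]
eef_rot: [-0.0, 0.943, 0.333, 0.0]
contact_force: [0.1, 0.4, 2.4]
grip_width: 0.0161
finger_force: 59.6
```

Emit:
play_rows --deltas '[{"slide": [0, 0, 0], "rot": [0, 0, 0], "hand": 0.032}, {"slide": [0, 0, 0], "rot": [0, 0, 0], "hand": 0.032}, {"slide": [0, 0, -0.01], "rot": [0, 0, 0], "hand": 0.032}, {"slide": [0, 0, -0.03], "rot": [0, 0, 0], "hand": 0.032}, {"slide": [0, 0, -0.04], "rot": [0, 0, 0], "hand": 0.07}]'

```text
t: 27.05
tool_pos: [0.4801, 0.1135, 0.0894]
eef_rot: [0.0, 0.943, 0.333, -0.002]
contact_force: [1.1, 1.3, 1.1]
grip_width: 0.0453
finger_force: 0.0
```

Emit:
play_rows --deltas '[{"slide": [0, 0, -0.03], "rot": [0, 0, -0.13], "hand": 0.07}, {"slide": [0, 0, 0], "rot": [0, 0, -0.13], "hand": 0.07}, {"slide": [0, 0, 0], "rot": [0, 0, -0.13], "hand": 0.07}, {"slide": [0, 0, 0], "rot": [0, 0, -0.13], "hand": 0.07}, {"slide": [0, 0, 0], "rot": [0, 0, -0.13], "hand": 0.07}]'

```text
t: 27.55
tool_pos: [0.4816, 0.114, 0.1201]
eef_rot: [0.0, 0.785, 0.619, 0.0]
contact_force: [-0.9, 0.5, -0.1]
grip_width: 0.0698
finger_force: 0.0
```

Emit:
play_rows --deltas '[{"slide": [0, 0, 0], "rot": [0, 0, -0.13], "hand": 0.07}, {"slide": [0, 0, 0], "rot": [0, 0, -0.13], "hand": 0.07}, {"slide": [0, 0, 0], "rot": [0, 0, -0.13], "hand": 0.07}, {"slide": [0, 0, 0], "rot": [0, 0, 0], "hand": 0.07}, {"slide": [0, 0, 0], "rot": [0, 0, 0], "hand": 0.07}]'

```text
t: 28.05
tool_pos: [0.4816, 0.1139, 0.1197]
eef_rot: [0.0, 0.654, 0.757, 0.0]
contact_force: [-0.3, 0.3, -0.2]
grip_width: 0.0702
finger_force: 0.0
```

```bash
python3 - <<'E'
from m import *
to(.467,-.098,.013,8.5)
E
```

```text
t 28.05 pos [0.4816 0.1139 0.1197] yaw 8.4 tilt 0.03 grip 0.0702 slide now [-0.2075 -0.0453  0.1066]
rot -0.002 slide after rot [-0.2074 -0.0458  0.1066]
```

Emit:
play_rows --deltas '[{"slide": [-0.025, -0.006, 0], "rot": [0, 0, 0], "hand": 0.07}, {"slide": [-0.038, -0.009, 0], "rot": [0, 0, 0], "hand": 0.07}, {"slide": [-0.038, -0.009, 0], "rot": [0, 0, 0], "hand": 0.07}, {"slide": [-0.038, -0.009, 0], "rot": [0, 0, 0], "hand": 0.07}, {"slide": [-0.03, -0.009, 0], "rot": [0, 0, 0], "hand": 0.07}]'

```text
t: 28.55
tool_pos: [0.4648, -0.0617, 0.1197]
eef_rot: [0.0, 0.654, 0.756, 0.0]
contact_force: [0.1, -0.2, 0.6]
grip_width: 0.0701
finger_force: 0.0
```

Emit:
play_rows --deltas '[{"slide": [0, 0, 0], "rot": [0, 0, 0], "hand": 0.07}, {"slide": [0, 0, 0], "rot": [0, 0, 0], "hand": 0.07}, {"slide": [0, 0, 0], "rot": [0, 0, 0], "hand": 0.07}, {"slide": [0, 0, 0], "rot": [0, 0, 0], "hand": 0.07}, {"slide": [0, 0, 0], "rot": [0, 0, 0], "hand": 0.07}]'

```text
t: 29.05
tool_pos: [0.4653, -0.0582, 0.1192]
eef_rot: [-0.0, 0.652, 0.758, 0.0]
contact_force: [0.2, -0.2, 0.1]
grip_width: 0.0698
finger_force: 0.0
```

```bash
python3 - <<'E'
from m import *
to(.467,-.098,.013,8.5)
d=shot('wrist'); save(d,'w9.png'); print(proj(d,(.4665,-.098,.034)))
E
```

```text
t 29.05 pos [ 0.4653 -0.0582  0.1192] yaw 8.6 tilt 0.02 grip 0.0698 slide now [-0.0396 -0.0043  0.1062]
rot 0.003 slide after rot [-0.0397 -0.0042  0.1062]
(np.float64(275.3558809893698), np.float64(267.9480477801632))
```

View pics/w9.png

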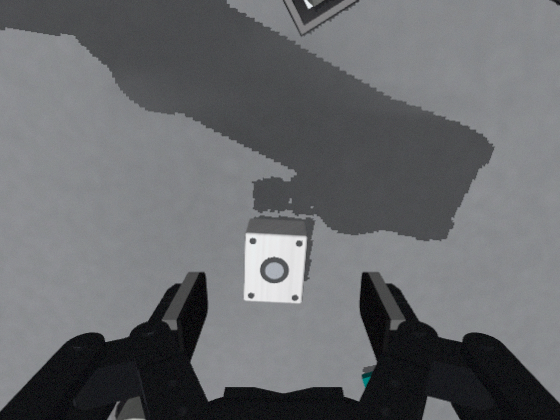

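The window is at (274,270) against a predicted (275,268). The block is turned about 2.5° clockwise from the tool, so I rotate slightly, then slide and descend.

Emit:
play_rows --deltas '[{"slide": [-0.02, -0.003, 0], "rot": [0, 0, 0], "hand": 0.07}, {"slide": [-0.02, -0.002, 0], "rot": [0, 0, 0.044], "hand": 0.07}, {"slide": [0, 0, 0.03], "rot": [0, 0, 0], "hand": 0.07}, {"slide": [0, 0, 0.03], "rot": [0, 0, 0], "hand": 0.07}, {"slide": [0, 0, 0.015], "rot": [0, 0, 0], "hand": 0.07}]'

```text
t: 29.6
tool_pos: [0.4648, -0.099, 0.0423]
eef_rot: [-0.001, 0.669, 0.743, -0.001]
contact_force: [-0.4, -0.4, 0.1]
grip_width: 0.0697
finger_force: 0.0
```

Emit:
play_rows --deltas '[{"slide": [0, 0, 0], "rot": [0, 0, 0], "hand": 0.07}, {"slide": [0, 0, 0], "rot": [0, 0, 0], "hand": 0.07}, {"slide": [0, 0, 0], "rot": [0, 0, 0], "hand": 0.07}, {"slide": [0, 0, 0], "rot": [0, 0, 0], "hand": 0.07}, {"slide": [0, 0, 0], "rot": [0, 0, 0], "hand": 0.07}]'

```text
t: 30.1
tool_pos: [0.4667, -0.0995, 0.045]
eef_rot: [0.001, 0.669, 0.743, 0.001]
contact_force: [-0.0, 0.1, -0.5]
grip_width: 0.0703
finger_force: 0.0
```

```bash
python3 - <<'E'
from m import *
to(.466,-.0985,.013,6)
d=shot('wrist'); s=arm.get_state(); M=quat(s['eef_rot']).as_matrix(); p=s['tool_pos']
im=d['img'].astype(int); c,n,r=seg(d,(200,150,370,340),170); 
print(c,r.round(0).tolist(),(M.T@(plane(d,c,.034)-p)).round(4))
E
```

```text
t 30.1 pos [ 0.4667 -0.0995  0.045 ] yaw 6.0 tilt 0.1 grip 0.0703 slide now [ 0.0011 -0.0007  0.032 ]
rot 0.001 slide after rot [ 0.0011 -0.0007  0.032 ]
[267.75124378 302.30380015] [[236.0, 284.0], [318.0, 284.0], [318.0, 314.0], [236.0, 314.0]] [-0.0207 -0.0069  0.0109]
```

Emit:
play_rows --deltas '[{"slide": [0.001, -0.001, 0.012], "rot": [0, 0, 0], "hand": 0.07}, {"slide": [0, 0, 0.012], "rot": [0, 0, 0], "hand": 0.07}, {"slide": [0, 0, 0.008], "rot": [0, 0, 0], "hand": 0.07}, {"slide": [0, 0, 0], "rot": [0, 0, 0], "hand": 0.07}, {"slide": [0, 0, 0], "rot": [0, 0, 0], "hand": 0.035}]'

```text
t: 30.65
tool_pos: [0.4646, -0.0989, 0.0118]
eef_rot: [-0.0, 0.669, 0.743, -0.0]
contact_force: [-0.1, -0.1, 0.1]
grip_width: 0.0572
finger_force: 0.0
```

Emit:
play_rows --deltas '[{"slide": [0, 0, 0], "rot": [0, 0, 0], "hand": 0.03}, {"slide": [0, 0, 0], "rot": [0, 0, 0], "hand": 0.03}, {"slide": [0, 0, 0], "rot": [0, 0, 0], "hand": 0.03}, {"slide": [0, 0, 0], "rot": [0, 0, 0], "hand": 0.03}, {"slide": [0, 0, 0], "rot": [0, 0, 0], "hand": 0.03}]'

```text
t: 31.15
tool_pos: [0.4654, -0.0989, 0.0126]
eef_rot: [0.0, 0.669, 0.743, 0.0]
contact_force: [0.4, -0.7, 2.2]
grip_width: 0.0445
finger_force: 63.2
```

Emit:
play_rows --deltas '[{"slide": [0, 0, -0.015], "rot": [0, 0, 0], "hand": 0.03}, {"slide": [0, 0, -0.025], "rot": [0, 0, 0], "hand": 0.03}, {"slide": [0, 0, -0.03], "rot": [0, 0, 0], "hand": 0.03}, {"slide": [0, 0, -0.03], "rot": [0, 0, 0], "hand": 0.03}, {"slide": [0, 0, 0], "rot": [0, 0, -0.11], "hand": 0.03}]'

```text
t: 31.65
tool_pos: [0.4674, -0.099, 0.1154]
eef_rot: [0.003, 0.626, 0.78, 0.002]
contact_force: [1.4, -0.0, -2.0]
grip_width: 0.045
finger_force: 62.9
```

Emit:
play_rows --deltas '[{"slide": [0, 0, 0], "rot": [0, 0, -0.14], "hand": 0.03}, {"slide": [0, 0, 0], "rot": [0, 0, -0.14], "hand": 0.03}, {"slide": [0, 0, 0], "rot": [0, 0, -0.14], "hand": 0.03}, {"slide": [0, 0, 0], "rot": [0, 0, -0.14], "hand": 0.03}, {"slide": [0, 0, 0], "rot": [0, 0, -0.14], "hand": 0.03}]'

```text
t: 32.15
tool_pos: [0.464, -0.0984, 0.1117]
eef_rot: [-0.001, 0.319, 0.948, -0.0]
contact_force: [0.0, -0.5, -3.1]
grip_width: 0.0442
finger_force: 62.8
```

Emit:
play_rows --deltas '[{"slide": [0, 0, 0], "rot": [0, 0, -0.14], "hand": 0.03}, {"slide": [0, 0, 0], "rot": [0, 0, -0.14], "hand": 0.03}, {"slide": [0, 0, 0], "rot": [0, 0, -0.13], "hand": 0.03}, {"slide": [0, 0, 0], "rot": [0, 0, 0], "hand": 0.03}, {"slide": [0, 0, 0], "rot": [0, 0, 0], "hand": 0.03}]'

```text
t: 32.65
tool_pos: [0.4644, -0.0986, 0.1119]
eef_rot: [-0.001, 0.124, 0.992, 0.0]
contact_force: [-0.3, -0.1, -2.3]
grip_width: 0.0448
finger_force: 62.8
```

```bash
python3 - <<'E'
from m import *
to(.6625,.14,.05,76)
E
```

```text
t 32.65 pos [ 0.4644 -0.0986  0.1119] yaw 75.8 tilt 0.07 grip 0.0448 slide now [-0.1334  0.28    0.0618]
rot -0.004 slide after rot [-0.1346  0.2795  0.0618]
```

Emit:
play_rows --deltas '[{"slide": [-0.015, 0.025, 0], "rot": [0, 0, 0], "hand": 0.03}, {"slide": [-0.017, 0.035, 0], "rot": [0, 0, 0], "hand": 0.03}, {"slide": [-0.017, 0.035, 0], "rot": [0, 0, 0], "hand": 0.03}, {"slide": [-0.017, 0.035, 0], "rot": [0, 0, 0], "hand": 0.03}, {"slide": [-0.017, 0.035, 0], "rot": [0, 0, 0], "hand": 0.03}]'

```text
t: 33.15
tool_pos: [0.5861, 0.0425, 0.1119]
eef_rot: [-0.0, 0.124, 0.992, -0.0]
contact_force: [0.3, -0.0, -2.3]
grip_width: 0.0446
finger_force: 62.7
```

Emit:
play_rows --deltas '[{"slide": [-0.017, 0.035, 0], "rot": [0, 0, 0], "hand": 0.03}, {"slide": [-0.017, 0.03, 0], "rot": [0, 0, 0], "hand": 0.03}, {"slide": [0, 0, 0], "rot": [0, 0, 0], "hand": 0.03}, {"slide": [0, 0, 0], "rot": [0, 0, 0], "hand": 0.03}, {"slide": [0, 0, 0], "rot": [0, 0, 0], "hand": 0.03}]'

```text
t: 33.65
tool_pos: [0.6334, 0.0945, 0.1117]
eef_rot: [-0.001, 0.124, 0.992, -0.001]
contact_force: [0.3, -0.5, -2.4]
grip_width: 0.0447
finger_force: 62.7
```

```bash
python3 - <<'E'
from m import *
to(.6625,.14,.04,76)
d=shot('wrist'); save(d,'w10.png'); t=np.radians(-14); u=np.array([np.cos(t),np.sin(t),0])*.037;v=np.array([-u[1],u[0],0])*31/37
for a in(-1,1):
  for b in(-1,1): print(np.round(proj(d,np.array([.6625,.14,.009])+a*u+b*v)))
s=arm.get_state(); M=quat(s['eef_rot']).as_matrix(); print([np.round(proj(d,s['tool_pos']+M@np.array([a*.029,b*.023,-.0214]))) for a in(-1,1) for b in(-1,1)])
E
```

```text
t 33.65 pos [0.6334 0.0945 0.1117] yaw 75.8 tilt 0.12 grip 0.0447 slide now [-0.0171  0.0513  0.0716]
rot -0.004 slide after rot [-0.0173  0.0513  0.0716]
[310. 185.]
[393. 185.]
[308. 273.]
[384. 273.]
[array([232., 359.]), array([335., 359.]), array([225., 239.]), array([342., 239.])]
```

View pics/w10.png

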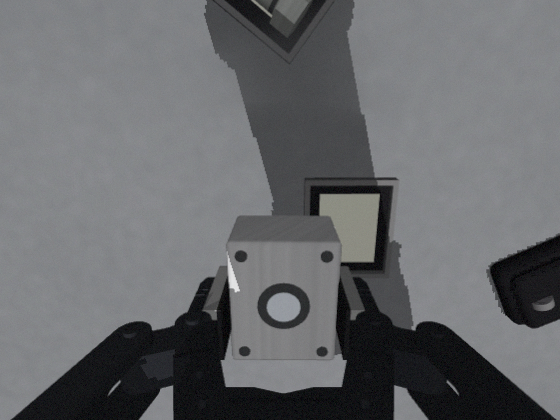

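The cell top corners (228,240)–(334,359) and the tray's inner corners (311,185)–(385,272) both match the predictions. The mouse at (530,285) is clear.

Emit:
play_rows --deltas '[{"slide": [-0.007, 0.02, 0], "rot": [0, 0, 0], "hand": 0.03}, {"slide": [-0.006, 0.02, 0], "rot": [0, 0, 0], "hand": 0.03}, {"slide": [-0.004, 0.011, 0.02], "rot": [0, 0, 0], "hand": 0.03}, {"slide": [0, 0, 0.025], "rot": [0, 0, 0], "hand": 0.03}, {"slide": [0, 0, 0.02], "rot": [0, 0, 0], "hand": 0.03}]'

```text
t: 34.2
tool_pos: [0.6625, 0.1405, 0.0463]
eef_rot: [-0.0, 0.123, 0.992, -0.0]
contact_force: [0.1, -0.9, -2.6]
grip_width: 0.0447
finger_force: 62.8
```

Emit:
play_rows --deltas '[{"slide": [0, 0, 0], "rot": [0, 0, 0], "hand": 0.03}, {"slide": [0, 0, 0], "rot": [0, 0, 0], "hand": 0.03}, {"slide": [0, 0, 0], "rot": [0, 0, 0], "hand": 0.03}, {"slide": [0, 0, 0], "rot": [0, 0, 0], "hand": 0.03}, {"slide": [0, 0, 0], "rot": [0, 0, 0], "hand": 0.03}]'

```text
t: 34.7
tool_pos: [0.664, 0.1413, 0.0486]
eef_rot: [0.001, 0.123, 0.992, 0.0]
contact_force: [0.3, 0.7, -1.8]
grip_width: 0.0453
finger_force: 62.6
```

```bash
python3 - <<'E'
from m import *
to(.6625,.14,.0156,76)
E
```

```text
t 34.7 pos [0.664  0.1413 0.0486] yaw 75.9 tilt 0.12 grip 0.0453 slide now [ 0.0012 -0.0017  0.033 ]
rot -0.002 slide after rot [ 0.0012 -0.0017  0.033 ]
```

Emit:
play_rows --deltas '[{"slide": [0.001, -0.001, 0.012], "rot": [0, 0, 0], "hand": 0.03}, {"slide": [0, 0, 0.01], "rot": [0, 0, 0], "hand": 0.03}, {"slide": [0, 0, 0.007], "rot": [0, 0, 0], "hand": 0.03}, {"slide": [0, 0, 0], "rot": [0, 0, 0], "hand": 0.03}, {"slide": [0, 0, 0], "rot": [0, 0, 0], "hand": 0.03}]'

```text
t: 35.2
tool_pos: [0.6619, 0.1405, 0.0178]
eef_rot: [-0.0, 0.123, 0.992, -0.0]
contact_force: [-0.3, 0.1, -2.3]
grip_width: 0.0449
finger_force: 62.7
```

Emit:
play_rows --deltas '[{"slide": [0, 0, 0.002], "rot": [0, 0, 0], "hand": 0.03}, {"slide": [0, 0, 0.002], "rot": [0, 0, 0], "hand": 0.03}, {"slide": [0, 0, 0], "rot": [0, 0, 0], "hand": 0.03}, {"slide": [0, 0, 0], "rot": [0, 0, 0], "hand": 0.03}, {"slide": [0, 0, 0], "rot": [0, 0, 0], "hand": 0.03}]'

```text
t: 35.7
tool_pos: [0.6625, 0.1406, 0.0156]
eef_rot: [0.0, 0.123, 0.992, 0.0]
contact_force: [-1.9, -0.5, 5.1]
grip_width: 0.0445
finger_force: 63.7
```

Contact. Release, rise and step back for a last look.

Emit:
play_rows --deltas '[{"slide": [0, 0, 0], "rot": [0, 0, 0], "hand": 0.062}, {"slide": [0, 0, 0], "rot": [0, 0, 0], "hand": 0.062}, {"slide": [0, 0, -0.01], "rot": [0, 0, 0], "hand": 0.062}, {"slide": [0, 0, -0.03], "rot": [0, 0, 0], "hand": 0.062}, {"slide": [0, 0, -0.04], "rot": [0, 0, 0], "hand": 0.062}]'

```text
t: 36.2
tool_pos: [0.6605, 0.1402, 0.0936]
eef_rot: [-0.002, 0.123, 0.992, -0.001]
contact_force: [0.5, 1.3, -0.1]
grip_width: 0.0618
finger_force: 0.0
```

Emit:
play_rows --deltas '[{"slide": [0, 0, -0.04], "rot": [0, 0, 0], "hand": 0.062}, {"slide": [0, 0, -0.04], "rot": [0, 0, 0], "hand": 0.062}, {"slide": [0, 0, -0.04], "rot": [0, 0, 0], "hand": 0.062}, {"slide": [0, 0, -0.04], "rot": [0, 0, 0], "hand": 0.062}, {"slide": [0, 0, 0], "rot": [0, 0, 0], "hand": 0.062}]'

```text
t: 36.7
tool_pos: [0.6659, 0.1407, 0.2626]
eef_rot: [0.007, 0.123, 0.992, 0.003]
contact_force: [-0.1, 0.1, -0.0]
grip_width: 0.062
finger_force: 0.0
```

```bash
python3 - <<'E'
from m import *
S,D=shot('scene'),shot('side')
def c(d,x,y,w=33): return cv2.resize(d['img'][y-w:y+w,x-w:x+w],(264,264),interpolation=cv2.INTER_CUBIC)
T=[(308,178),(133,193),(352,229)];U=[(236,208),(261,347),(290,184)]
cv2.imwrite('pics/fin.png',np.vstack([np.hstack([c(S,*t) for t in T]),np.hstack([c(D,*t) for t in U])])[:,:,::-1])
for n,X in(('short',[.482,.1142,.015]),('pump boss',[.3698,-.2946,.051]),('cell',[.6625,.14,.037])):
  for d,B in((S,T),(D,U)):
    i=['short','pump boss','cell'].index(n); print(n,((np.array(proj(d,X))-np.array(B[i])+33)*4+[i*264,0 if d is S else 264]).round(0))
E
```

```text
short [131. 117.]
short [126. 384.]
pump boss [374.  75.]
pump boss [393. 345.]
cell [670.  91.]
cell [661. 357.]
```

View pics/fin.png

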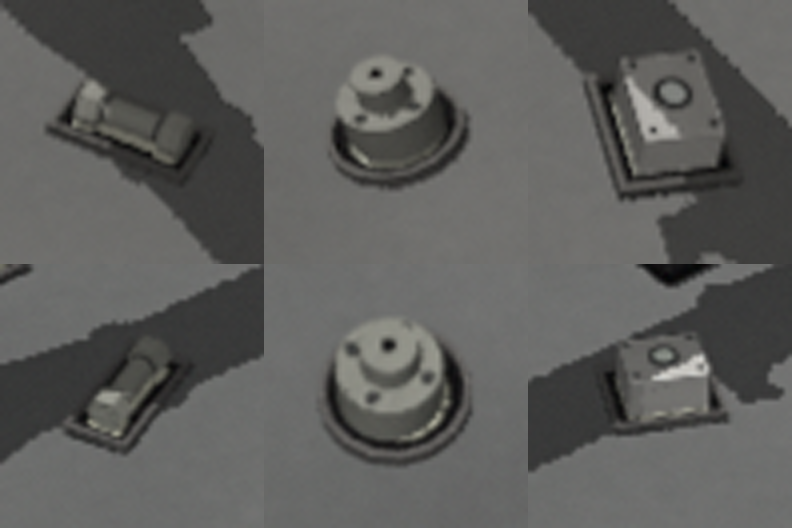

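All parts sit in their trays within about 2 mm of target: boss hole at (375,74)/(390,345), cell window at (675,94)/(664,354), short column centre at (134,120).

```bash
python3 -c "
from h import *
print(order.hand_in())"
```

```text
the job is handed in; nothing more can be done
None
```

I placed all four parts in their trays and handed the job in at about 37 s of the 106 s allowed; the last views show each part within about 2 mm of its tray centre, and hand-in returned no verdict.

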